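# Refit the plunger in the cake filler

### The job

The washed plunger of the cake filler is drying on the black mat. Take it by its blue square grip, lean it and start the lower edge of its white piston in the mouth of the upright steel cylinder, then straighten it and slide it gently down until its collar sits flat on the cylinder's rim, and let go. It is a close fit, so feel your way and never force it, and leave the tape roll and the timer where they are.

Things in the scene. Friction and masses are not known exactly. Their poses are not given: they have to be found in the camera images.
- plunger_grip (a point): Centre of the plunger's grip, a blue block 26 x 26 mm and 30 mm tall, the plunger's top (its x and y axes are square to the block's faces, z points up along the plunger). The plunger (0.25 kg, loose, standing upright at the start) is 86 mm tall: from below a white piston 40 mm in diameter and 36 mm long with nearly sharp edges and two black rings, a steel collar 52 mm in diameter and 4 mm thick, a rod 16 mm in diameter and 16 mm long, then the grip.
- plunger_tip (a point): Centre of the piston's flat underside, 71 mm below the centre of the grip along the plunger's axis; same axes.
- bore_mouth (a point): Point at rim height (74 mm above the table) over the centre of the base plate; z up. The cylinder stands off centre on its base: the true centre of the bore's mouth lies 8 mm from this point, at the same height, in a horizontal direction that differs each time and is not reported; find it by feel or by sight.
- filler: Grey base plate, 120 x 110 x 10 mm, fixed to the table, with a dark disc and the upright steel cylinder on it: outer diameter 61 mm, 62 mm tall, flat rim, bore 41.5 mm in diameter and 48 mm deep; rigid, it does not give. Origin at the centre of the plate's underside.
- tape: Roll of tan tape, 103 mm across and 25 mm high, loose bystander; origin at the centre of its underside.
- clock: Small white pocket timer, 70 x 66 x 21 mm, loose bystander; origin at the centre of its underside.

How it is judged:
By the outcome, as a careful person would: the job done as asked, in the order asked, and still so for the second after the job is handed in, with the robot touching nothing.
It also fails if it takes over 72 s, if anything falls off the work surface, if the arm or the gripper's body presses on something with over 40 N, if the wrist force passes 120 N, or if a joint passes its speed limit or range.

### The arm

A 6-joint arm with a two-finger parallel gripper is mounted at the origin on a cart in front of the work surface, level with it; the furniture and walls round the work are solid. World frame = base frame: x ahead of the robot, y to its left, z up, the work surface at z = 0. Lengths are in m, angles in rad, forces in N, time in s.
With the tool pointing down it reaches from about 0.35 to 0.975 m from the base axis. Payload 7.1 kg.
Tool frame: the origin (TCP) lies at the very end of the fingers, on their centre line; the grasp point (between the pads) lies ctrl.pinch_z behind it (ctrl.pinch_z is the distance from the TCP to the grasp point, in m); z points along the fingers, y is the direction in which the jaws open and shut (so a half turn about z gives the same grasp; the last joint's range is limited). The gripper opens to 88 mm and grips with 3 to 60 N. Pads are 20 mm wide; open, the fingers measure 115 mm over their backs; the gripper's body (75 mm by 178 mm) begins 61 mm behind the grasp point.
Start: joints at [1.172, 0.423, 1.63, -0, 1.089, -0.019], TCP at [0.232, 0.58, 0.223] pointing down, gripper open.
Joint ranges: [-3, 3], [-0.9, 2.11], [0.09, 2.58], [-1.31, 4.45], [0.11, 2.69], [-2.54, 2.54]. Speed limits (rad/s): [2.39, 2.39, 3.01, 3.14, 3.14, 3.14].

### API

Orientations are given as a unit quaternion [x, y, z, w].
In Python, from bench import ctrl gives the robot as it stands.
- The arm moves only by the tool send_rows, never from a script. Its arguments are lists of equal length, an entry for each row: "xyz": the shift along the tool's x, y, z in cm, a list of three; "rotation": the turn, a rotation vector about the tool's x, y, z in rad, a list of three; "jaw": the finger opening in cm, from 0 to 8.78. In form: {"xyz": [[tx, ty, tz], ...], "rotation": [[ax, ay, az], ...], "jaw": [jaw, ...]}. A call has exactly 5 rows; each row is the pose to reach, as a shift and turn from the pose commanded when the call began, along the tool's axes at that moment; what a row does not reach only later rows make up. A row lasts 1/10 s, in which the tool goes at most 50 mm and 8.59 degrees, less where a joint would pass 70% of its speed; a pose out of reach is approached as far as the arm can. A call with a gripper value outside its range is refused whole. The fingers move at their own pace and stop on an object; "newtons" is the grip in N (left out, the last holds). Time passes only in rows, so rows that repeat a pose let the fingers close, or fill a call up. It gives the time, the measured TCP pose, the force and the opening at its end, in the units of the state.
- ctrl.sense(): the state, without advancing time (a new reading comes with each control period).
- ctrl.camera(name): name is "side" or "top"; returns the picture (480x640x3 uint8, blue, green, red); there is no depth.
- ctrl.camera_info(name): a dict with "mtx" (3x3 intrinsics, pixels), "pose" (4x4, takes a point from camera to world coordinates). Camera axes: x right, y up, looking along -z (the intrinsics and any distortion apply to the point x, -y, -z); pixel columns grow to the right and rows downward; lengths in m; the calibration is good to about 2 mm. A picture is of the moment at which its call begins. camera_info takes no time and is no camera call.
- ctrl.job_done(): hands the job in, once; it reports no verdict.
Trained networks look in the newest picture that a camera, given by its name, has taken for a name from the list of things; names that differ only in an ending like _2 or _b are one class to them, and where a whole thing is asked for, a point or a joint stands for the part that bears it (a point fixed in the world has none). Each returns a list of dicts, best first, with "p" (0 to 1); they miss things now and then, are a little off and sometimes report something else, mostly with a low value. They report only what shows in the picture. A call takes as long as a camera call.
- ctrl.silhouettes(camera, name): "mask" (480x640 bool, what is visible of it) and "centre" ([column, row] in pixels, amid what is visible of it).
- ctrl.pinpoint(camera, name): "centre" ([column, row] in pixels: a listed point, or the origin of a listed thing).
The state is a dict: "time": time; "q": joint angles; "joint_velocities": joint speeds; "tau": joint torques, N m; "tcp_pos": TCP position; "ee_rot": TCP orientation; "force": force on the tool from outside, world axes, zero at the start; "moment": the same for the moment, N m; "grip_width": opening from 0.0 (shut) to 1.0 (fully open).
Only numpy, scipy, OpenCV 4.12 (cv2) and the standard library are available. Lean on these libraries where they do the work, as an engineer would, in place of code of your own. Each camera call takes 0.05 s, during which the arm holds its last target.

## Working session

There is one attempt and no reset: what is moved stays moved. The work goes in short steps, Python scripts to look and compute and a tool call to move; the robot and the scene stay as the last step left them, time stands still between calls to the robot, and variables do not carry over. Pictures are saved under pics/ and viewed, and the job is handed in when it is done.

Besides the shell and the picture viewer there is one more tool, called after "Emit:" as name(argument=value, ...), one argument or row to a line, values as JSON. send_rows: Moves the arm, as the interface text tells. Its arguments: {"type":"object","properties":{"xyz":{"type":"array"},"rotation":{"type":"array"},"jaw":{"type":"array"},"newtons":{"type":"number"}},"required":["xyz","rotation","jaw"]}

```bash
ls; mkdir -p pics
cat > h.py <<'E'
from bench import ctrl
import numpy as np, cv2
from scipy.spatial.transform import Rotation as R
def cam(n):
    i=ctrl.camera_info(n); K=np.array(i["mtx"]); T=np.array(i["pose"]); return K,T,i
def proj(n,P):
    K,T,i=cam(n); p=(np.linalg.inv(T)@np.append(P,1))[:3]; p=np.array([p[0],-p[1],-p[2]]); u=K@p; return u[:2]/u[2]
def ray(n,uv):
    K,T,i=cam(n); d=np.linalg.inv(K)@np.array([uv[0],uv[1],1]); d=np.array([d[0],-d[1],-d[2]]); return T[:3,3],T[:3,:3]@d
def atz(n,uv,z):
    o,d=ray(n,uv); return o+d*(z-o[2])/d[2]
E
python3 - <<'E'
from h import *
for n in("side","top"):
    im=ctrl.camera(n); cv2.imwrite(f"pics/{n}0.png",im); print(cam(n)[2])
    for t in("plunger_grip","plunger_tip","bore_mouth","filler"):
        print(n,t,[(round(r["p"],2),np.round(r["centre"],1)) for r in ctrl.pinpoint(n,t)][:3])
print(ctrl.sense(),ctrl.pinch_z)
E
```

```text
pics
{'mtx': array([[436.41964226,   0.        , 319.06421741],
       [  0.        , 436.41964226, 241.21384102],
       [  0.        ,   0.        ,   1.        ]]), 'pose': array([[-0.99622735,  0.05053628, -0.07054893,  0.53323379],
       [-0.08653769, -0.63943187,  0.76396211,  0.30482339],
       [-0.00650343,  0.76718509,  0.64139281,  0.62944213],
       [ 0.        ,  0.        ,  0.        ,  1.        ]])}
side plunger_grip [(0.73, array([362.2, 310.8])), (0.66, array([363.5, 287. ]))]
side plunger_tip []
side bore_mouth [(0.57, array([371.2, 230.2]))]
side filler [(0.71, array([366.8, 256.7]))]
{'mtx': array([[621.64822793,   0.        , 331.73292152],
       [  0.        , 621.64822793, 244.99152071],
       [  0.        ,   0.        ,   1.        ]]), 'pose': array([[-0.01058624,  0.98879039, -0.14893456,  0.44829645],
       [-0.99990859, -0.01172065, -0.00674118, -0.32989641],
       [-0.00841123,  0.14884958,  0.98882408,  0.89718767],
       [ 0.        ,  0.        ,  0.        ,  1.        ]])}
top plunger_grip [(0.74, array([265.4, 292.2]))]
top plunger_tip []
top bore_mouth [(0.73, array([388.6, 303.4]))]
top filler [(0.85, array([385.1, 300.5]))]
{'time': 0.5, 'q': array([ 1.17199255e+00,  4.23119460e-01,  1.62994637e+00, -2.54946944e-05,
        1.08862313e+00, -1.90203759e-02]), 'joint_velocities': array([ 0.00158015, -0.00025814, -0.00030891,  0.00156866, -0.00038988,
       -0.00055981]), 'tau': array([ 1.34745587e-04, -5.44139814e+01, -2.73815864e+01,  6.43528998e-02,
        1.75469817e-02, -2.34240804e-05]), 'tcp_pos': array([0.23167334, 0.58041878, 0.22264465]), 'ee_rot': array([ 1.88746738e-01,  9.82025797e-01, -4.94503878e-05,  1.06099715e-06]), 'force': array([ 0.12348063, -0.66282754, -0.09752191]), 'moment': array([ 0.00818234,  0.01275786, -0.02301102]), 'grip_width': 0.9989392002243455} 0.0187
```

View pics/side0.png

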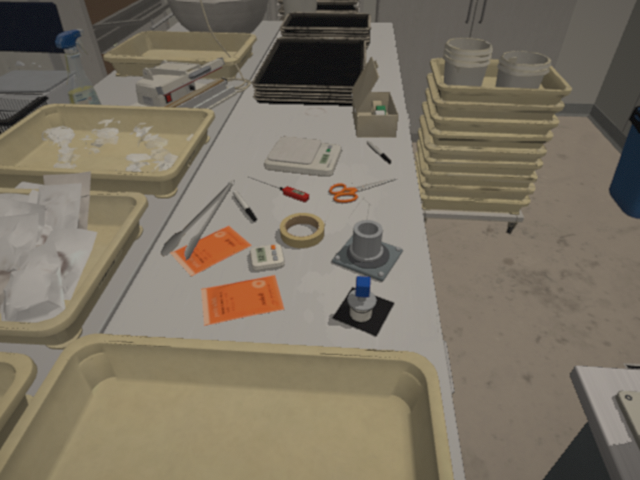

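View pics/top0.png

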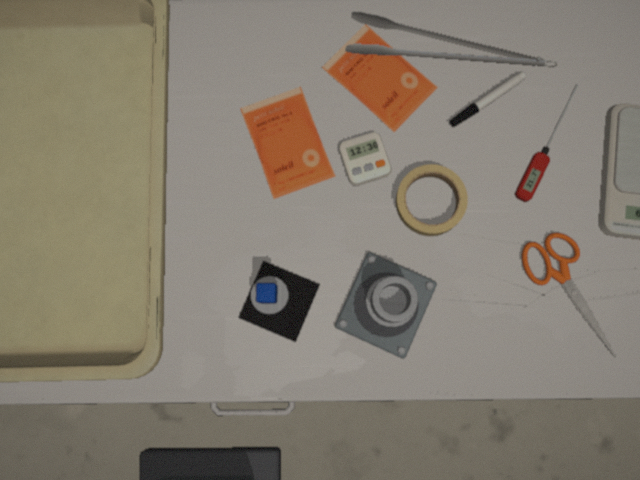

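Side view: plunger at about (362, 300) on the black mat, cylinder at (367, 235). Top view: blue grip at (266, 293), cylinder mouth near (393, 298), tape at (432, 200), timer at (364, 157). Next I localise them precisely.

Run:
```python
from h import *
t=cv2.imread("pics/top0.png"); s=cv2.imread("pics/side0.png")
cv2.imwrite("pics/c1.png",np.hstack([cv2.resize(t[245:365,235:315],None,fx=5,fy=5,interpolation=2),cv2.resize(t[245:365,360:440],None,fx=5,fy=5,interpolation=2)]))
cv2.imwrite("pics/c2.png",cv2.resize(s[210:340,320:420],None,fx=4.5,fy=4.5,interpolation=2))
for n,im in(("top",t),("side",s)):
    h=cv2.cvtColor(im,cv2.COLOR_BGR2HSV); m=cv2.inRange(h,(105,150,50),(125,255,255))
    k,l,st,c=cv2.connectedComponentsWithStats(m)
    for i in range(1,k):
        if st[i,4]>80:
            print(n,c[i],st[i]); 
            if n=="top" and abs(c[i][0]-266)<15:
                pts=np.argwhere(l==i)[:,::-1].astype(np.float32); print(cv2.minAreaRect(pts))
print("grip top z.086",atz("top",(265.4,292.2),.071),atz("side",(363.5,287),.071),atz("side",(362.2,310.8),0))
print("mouth",atz("top",(388.6,303.4),.074),atz("side",(371.2,230.2),.074), "filler",atz("top",(385.1,300.5),0),atz("side",(366.8,256.7),0))
```

```text
top [266.10888252 292.56446991] [257 283  20  20 349]
((266.5, 292.5), (19.0, 19.0), 90.0)
side [68.84397163 39.38297872] [ 62  31  16  17 141]
side [362.57740586 286.        ] [356 277  14  20 239]
grip top z.086 [ 0.51028726 -0.23536858  0.071     ] [ 0.5052648  -0.24059231  0.071     ] [ 0.50360782 -0.2473739   0.        ]
mouth [ 0.49346111 -0.39849172  0.074     ] [ 0.49115033 -0.40011603  0.074     ] filler [ 0.50173766 -0.39972568  0.        ] [ 0.4954179 -0.4011778  0.       ]
```

Run:
```python
from h import *
for n in ("top","side"):
    ctrl.camera(n)
    r=ctrl.silhouettes(n,"filler"); print(n,[(x["p"],x["centre"],x["mask"].sum()) for x in r])
    if r: np.save(f"m_{n}.npy",r[0]["mask"])
```

```text
top [(0.78, [388.4, 300.0], np.int64(6403))]
side [(0.95, [369.3, 252.5], np.int64(2477))]
```

View pics/c1.png

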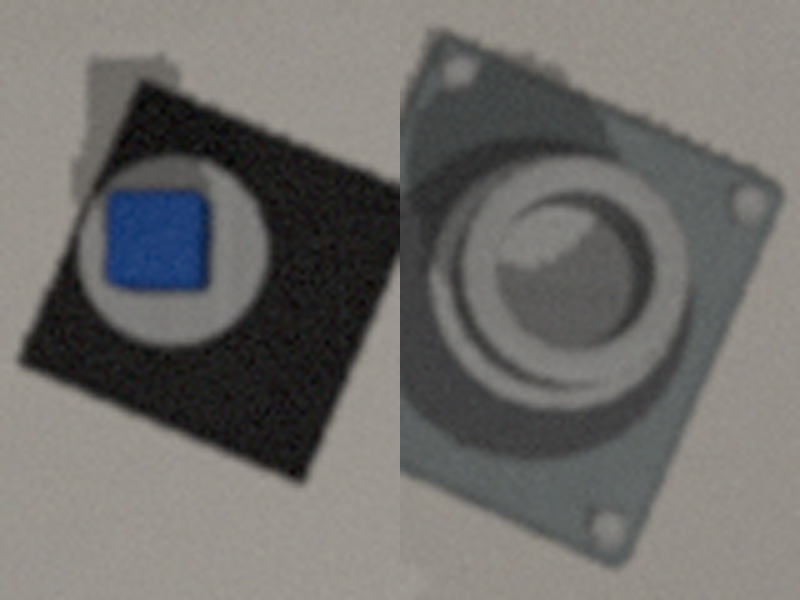

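View pics/c2.png

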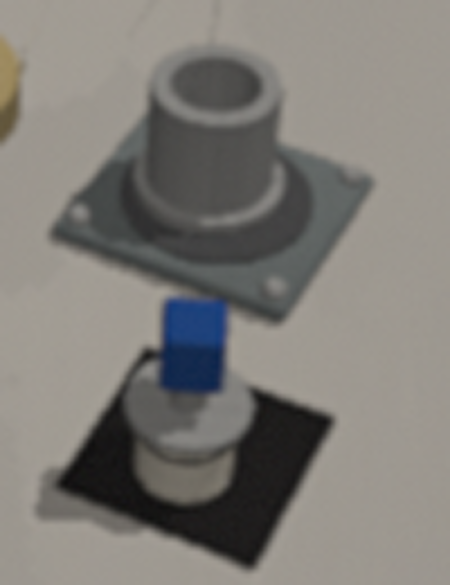

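Crops: the blue grip's top face is square to the image axes at (266, 292). The rim annulus is about centred at (395, 298) in the top view, to the right of the plate centre. Next I fit model circles to the rim and collar.

```bash
cat > fit.py <<'E'
from h import *
from scipy.ndimage import map_coordinates
from scipy.optimize import minimize
a=np.linspace(0,2*np.pi,180,endpoint=False)
def score(n,g,c,z,r,sign,mask=None):
    def samp(rr):
        P=np.stack([c[0]+rr*np.cos(a),c[1]+rr*np.sin(a),0*a+z],1)
        K,T,_=cam(n); p=(np.linalg.inv(T)@np.c_[P,np.ones(len(P))].T)[:3]; p[1:]*=-1; u=K@p; u=u[:2]/u[2]
        return map_coordinates(g,[u[1],u[0]],order=1,mode='nearest')
    d=samp(r-.0012)-samp(r+.0012)
    return np.mean(np.clip(d*sign,-20,40))
def fit(n,im,z,rings,c0,w=.02):
    g=cv2.GaussianBlur(cv2.cvtColor(im,cv2.COLOR_BGR2GRAY).astype(float),(0,0),.7)
    best=max(((sum(score(n,g,(x,y),z,r,s) for r,s in rings),x,y) for x in np.arange(c0[0]-w,c0[0]+w,.001) for y in np.arange(c0[1]-w,c0[1]+w,.001)))
    m=minimize(lambda c:-sum(score(n,g,c,z,r,s) for r,s in rings),best[1:],method="Nelder-Mead",options=dict(initial_simplex=[best[1:],(best[1]+.001,best[2]),(best[1],best[2]+.001)]))
    return best,m.x,-m.fun
if __name__=="__main__":
    for n in("top","side"):
        im=cv2.imread(f"pics/{n}0.png")
        print(n,"rim both",fit(n,im,.074,[(.0305,1),(.02075,-1)],(.495,-.405))[1:])
        print(n,"outer",fit(n,im,.074,[(.0305,1)],(.495,-.405))[1:])
        print(n,"inner",fit(n,im,.074,[(.02075,-1)],(.495,-.405))[1:])
        print(n,"collar",fit(n,im,.040,[(.026,1)],(.51,-.24))[1:])
        # plate corners
    print("griptop",atz("top",(266.1,292.56),.086))
E
python3 fit.py
python3 - <<'E'
from h import *
for n in("top","side"):
    m=np.load(f"m_{n}.npy").astype(np.uint8)
    print(n,cv2.minAreaRect(np.argwhere(m)[:,::-1].astype(np.float32)))
# plate top corners in top picture (from crop)
E
```

```text
top ((385.5618896484375, 304.3848876953125), (78.04559326171875, 84.17082214355469), 24.179107666015625)
side ((370.025634765625, 252.03244018554688), (54.78725814819336, 57.87018585205078), 33.27488327026367)Traceback (most recent call last):
  File "fit.py", line 20, in <module>
    print(n,"rim both",fit(n,im,.074,[(.0305,1),(.02075,-1)],(.495,-.405))[1:])
                       ~~~^^^^^^^^^^^^^^^^^^^^^^^^^^^^^^^^^^^^^^^^^^^^^^^^
  File "fit.py", line 14, in fit
    best=max(((sum(score(n,g,(x,y),z,r,s) for r,s in rings),x,y) for x in np.arange(c0[0]-w,c0[0]+w,.001) for y in np.arange(c0[1]-w,c0[1]+w,.001)))
  File "fit.py", line 14, in <genexpr>
    best=max(((sum(score(n,g,(x,y),z,r,s) for r,s in rings),x,y) for x in np.arange(c0[0]-w,c0[0]+w,.001) for y in np.arange(c0[1]-w,c0[1]+w,.001)))
               ~~~^^^^^^^^^^^^^^^^^^^^^^^^^^^^^^^^^^^^^^^^^
  File "fit.py", line 14, in <genexpr>
    best=max(((sum(score(n,g,(x,y),z,r,s) for r,s in rings),x,y) for x in np.arange(c0[0]-w,c0[0]+w,.001) for y in np.arange(c0[1]-w,c0[1]+w,.001)))
                   ~~~~~^^^^^^^^^^^^^^^^^
  File "fit.py", line 10, in score
    d=samp(r-.0012)-samp(r+.0012)
                    ~~~~^^^^^^^^^
  File "fit.py", line 8, in samp
    K,T,_=cam(n); p=(np.linalg.inv(T)@np.c_[P,np.ones(len(P))].T)[:3]; p[1:]*=-1; u=K@p; u=u[:2]/u[2]
          ~~~^^^
  File "h.py", line 5, in cam
    i=ctrl.camera_info(n); K=np.array(i["mtx"]); T=np.array(i["pose"]); return K,T,i
ValueError: time passes only in moves, steps and waits
```

```bash
sed -i 's/^def cam(n):/import functools\n@functools.lru_cache(None)\ndef cam(n):/' h.py; time python3 fit.py; python3 -c "
from h import *;print(ctrl.sense()['time'])"
```

```text
top rim both (array([ 0.50002789, -0.40694153]), np.float64(44.79053376078285))
top outer (array([ 0.50009533, -0.40722565]), np.float64(20.633320353554403))
top inner (array([ 0.49989969, -0.40657962]), np.float64(24.793442867671306))
top collar (array([ 0.50953338, -0.23771041]), np.float64(36.96101780269003))
side rim both (array([ 0.49837769, -0.4066941 ]), np.float64(17.69507784231327))
side outer (array([ 0.4963939, -0.4070871]), np.float64(0.8942992350792855))
side inner (array([ 0.49846443, -0.40606783]), np.float64(17.20475233880557))
side collar (array([ 0.50671333, -0.24041381]), np.float64(15.186168991685278))
griptop [ 0.50868146 -0.23800213  0.086     ]
0.7
real	0m11.403s
user	0m10.765s
sys	0m0.195s
```

Emit:
send_rows(
  xyz=[
    [-3.1, -3.65, 0],
    [-6.2, -7.3, 0],
    [-9.3, -10.95, 0],
    [-12.4, -14.6, 0],
    [-15.5, -18.25, 0],
  ],
  rotation=[
    [0, 0, 0.12],
    [0, 0, 0.24],
    [0, 0, 0.36],
    [0, 0, 0.48],
    [0, 0, 0.6],
  ],
  jaw=[7, 7, 7, 7, 7],
)

```text
time: 1.2
tcp_pos: [0.3082, 0.3518, 0.2228]
ee_rot: [0.472, 0.881, 0.0, 0.0]
force: [1.2, 0.2, -0.0]
grip_width: 0.797
```

```bash
cat > pl.py <<'E'
from h import *
def pose():
    s=ctrl.sense(); return np.array(s["tcp_pos"]),R.from_quat(s["ee_rot"]),s
def Rt(yaw,lean=0):  # y_tool at world angle yaw; lean = top leans toward -x world by lean (rad)
    y=np.array([np.cos(yaw),np.sin(yaw),0]);z=np.array([0,0,-1.]);x=np.cross(y,z)
    return R.from_rotvec([0,-lean,0])*R.from_matrix(np.stack([x,y,z],1))
def to(p,Rg,base=None):
    p0,R0,s=pose()
    if base is not None: p0,R0=base
    d=R0.inv().apply(np.array(p)-p0)*100; r=(R0.inv()*Rg).as_rotvec()
    print("d cm",d.round(2),"rot",r.round(4)); return d,r
def rep():
    p,r,s=pose(); m=r.as_matrix(); print("t",round(s["time"],2),"p",p.round(4),"x",m[:,0].round(3),"y",m[:,1].round(4),"z",m[:,2].round(4),"F",np.round(s["force"],2),"M",np.round(s["moment"],2),"w",round(s["grip_width"]*87.8,1))
E
python3 -c "
from pl import *
rep();to((.508,-.239,.15),Rt(0))"
```

```text
t 1.2 p [0.3082 0.3518 0.2228] x [-0.554  0.833  0.   ] y [8.328e-01 5.535e-01 5.000e-04] z [ 4.e-04  3.e-04 -1.e+00] F [ 1.22  0.22 -0.04] M [-0.01 -0.    0.03] w 70.0
d cm [-60.26 -16.07   7.27] rot [ 5.000e-04 -2.000e-04  5.866e-01]
```

Emit:
send_rows(
  xyz=[
    [-4.6, -1.23, 0.4],
    [-9.2, -2.46, 0.8],
    [-13.8, -3.69, 1.2],
    [-18.4, -4.92, 1.6],
    [-23, -6.15, 2],
  ],
  rotation=[
    [0, 0, 0.12],
    [0, 0, 0.24],
    [0, 0, 0.36],
    [0, 0, 0.48],
    [0, 0, 0.587],
  ],
  jaw=[7, 7, 7, 7, 7],
)

```text
time: 1.7
tcp_pos: [0.3855, 0.1265, 0.2029]
ee_rot: [0.707, 0.707, 0.001, 0.0]
force: [0.9, 0.2, 0.3]
grip_width: 0.796
```

```bash
python3 -c "
from pl import *
rep();to((.508,-.239,.15),Rt(0))"
```

```text
t 1.7 p [0.3855 0.1265 0.2029] x [0. 1. 0.] y [ 1.0e+00 -5.0e-04  1.2e-03] z [ 1.2e-03  4.0e-04 -1.0e+00] F [0.93 0.2  0.32] M [-0.    0.02  0.02] w 69.9
d cm [-36.55  12.26   5.3 ] rot [ 0.0012 -0.0004 -0.0005]
```

Emit:
send_rows(
  xyz=[
    [-4.6, 1.5, 0.2],
    [-9.2, 3.0, 0.4],
    [-13.8, 4.5, 0.6],
    [-18.4, 6.0, 0.8],
    [-23, 7.6, 1],
  ],
  rotation=[
    [0, 0, 0],
    [0, 0, 0],
    [0, 0, 0],
    [0, 0, 0],
    [0, 0, 0],
  ],
  jaw=[7, 7, 7, 7, 7],
)

```text
time: 2.2
tcp_pos: [0.4623, -0.1037, 0.1929]
ee_rot: [0.706, 0.708, 0.0, 0.0]
force: [1.0, 0.6, -0.0]
grip_width: 0.796
```

Emit:
send_rows(
  xyz=[
    [-4.5, 1.5, 1.3],
    [-9, 3.0, 2.6],
    [-13.2, 4.6, 3.9],
    [-13.5, 4.7, 4.3],
    [-13.5, 4.7, 4.3],
  ],
  rotation=[
    [0, 0, 0],
    [0, 0, 0],
    [0, 0, 0],
    [0, 0, 0],
    [0, 0, 0],
  ],
  jaw=[7, 7, 7, 7, 7],
)

```text
time: 2.7
tcp_pos: [0.5089, -0.2368, 0.1487]
ee_rot: [0.706, 0.708, -0.0, -0.001]
force: [0.9, 0.2, 0.0]
grip_width: 0.801
```

```bash
python3 -c "
from pl import *
rep();to((.508,-.239,.0523),Rt(0))
for n in('side','top'):
  im=ctrl.camera(n); cv2.imwrite(f'pics/{n}1.png',im)
s=cv2.imread('pics/side1.png');t=cv2.imread('pics/top1.png')
cv2.imwrite('pics/c3.png',np.hstack([cv2.resize(s[190:340,300:400],None,fx=4,fy=4,interpolation=2),cv2.resize(t[220:370,215:315],None,fx=4,fy=4,interpolation=2)]))
"
```

```text
t 2.7 p [ 0.5089 -0.2368  0.1487] x [-0.002  1.     0.001] y [ 1.      0.002  -0.0017] z [-0.0017  0.001  -1.    ] F [0.91 0.18 0.04] M [-0.04  0.09 -0.02] w 70.4
d cm [-0.23 -0.07  9.64] rot [-0.0017 -0.001   0.002 ]
```

View pics/c3.png

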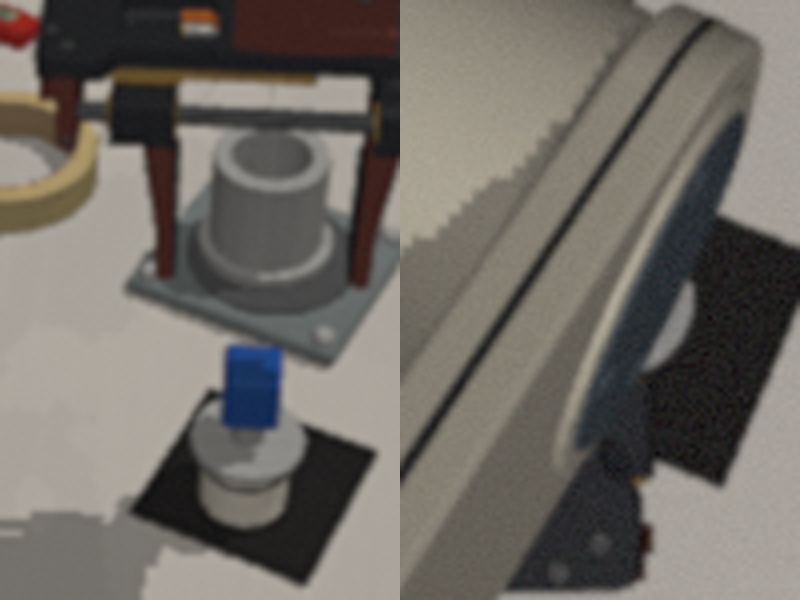

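Side crop: the fingertips straddle the grip, with their midpoint at crop (262, 277) and the grip at (253, 387), so the jaws are aligned with it. The top view is blocked by the arm. I descend now.

Emit:
send_rows(
  xyz=[
    [-0.1, 0, 2.5],
    [-0.2, 0, 5],
    [-0.2, 0, 7.5],
    [-0.2, 0, 9],
    [-0.2, 0, 9.6],
  ],
  rotation=[
    [0, 0, 0],
    [0, 0, 0],
    [0, 0, 0],
    [0, 0, 0],
    [0, 0, 0],
  ],
  jaw=[7, 7, 7, 7, 7],
)

```text
time: 3.3
tcp_pos: [0.5089, -0.2369, 0.053]
ee_rot: [0.705, 0.709, -0.0, -0.001]
force: [0.1, 0.7, -0.2]
grip_width: 0.796
```

```bash
python3 -c "
from pl import *
rep()
s=ctrl.camera('side')
cv2.imwrite('pics/c4.png',cv2.resize(s[200:350,300:420],None,fx=4,fy=4,interpolation=2))
"
```

```text
t 3.3 p [ 0.5089 -0.2369  0.053 ] x [-0.005  1.     0.001] y [ 1.      0.0054 -0.0016] z [-1.6e-03  8.0e-04 -1.0e+00] F [ 0.1   0.73 -0.18] M [-0.02  0.07 -0.01] w 69.9
```

View pics/c4.png

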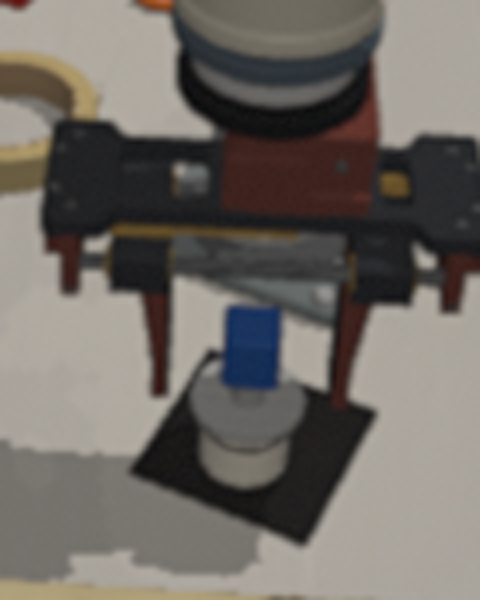

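```bash
python3 -c "
from pl import *
p=pose()[0]
print(proj('side',p),proj('side',p+[.035,0,0]),proj('side',p-[.035,0,0]))
for q in [(.508,-.239),(.507,-.2404),(.508,-.236)]:
  print(q,proj('side',[q[0],q[1]+.013,.056]),proj('side',[q[0],q[1]+.013,.086]),proj('side',[q[0],q[1]-.013,.086]))
"
```

```text
[360.82225862 295.38586073] [341.2965662  294.23155322] [380.47162545 296.54747955]
(0.508, -0.239) [361.37643243 298.78810638] [362.34547066 286.90919452] [362.50377655 276.33742071]
(0.507, -0.2404) [361.95293513 298.23649579] [362.93541392 286.35924731] [363.07835942 275.8152614 ]
(0.508, -0.236) [361.3552101  300.04793716] [362.32666504 288.1650471 ] [362.48592738 277.52940055]
```

The grip sits about 2–3 mm further toward −y than the fingers, by the side image (front bottom edge at row 297). I correct by −0.2 cm and close.

Emit:
send_rows(
  xyz=[
    [-0.2, 0, 0],
    [-0.2, 0, 0],
    [-0.2, 0, 0],
    [-0.2, 0, 0],
    [-0.2, 0, 0],
  ],
  rotation=[
    [0, 0, 0],
    [0, 0, 0],
    [0, 0, 0],
    [0, 0, 0],
    [0, 0, 0],
  ],
  jaw=[7, 5, 2.3, 2.3, 2.3],
  newtons=30,
)

```text
time: 3.85
tcp_pos: [0.5097, -0.2404, 0.0541]
ee_rot: [0.706, 0.708, 0.0, 0.0]
force: [-0.3, -0.9, -0.8]
grip_width: 0.467
```

Emit:
send_rows(
  xyz=[
    [0, 0, 0],
    [0, 0, 0],
    [0, 0, 0],
    [0, 0, 0],
    [0, 0, 0],
  ],
  rotation=[
    [0, 0, 0],
    [0, 0, 0],
    [0, 0, 0],
    [0, 0, 0],
    [0, 0, 0],
  ],
  jaw=[2, 2, 2, 2, 2],
)

```text
time: 4.35
tcp_pos: [0.5095, -0.2403, 0.0537]
ee_rot: [0.706, 0.709, -0.0, -0.0]
force: [-0.6, -0.4, 2.0]
grip_width: 0.293
```

```bash
python3 -c "
from pl import *
rep()"
```

```text
t 4.35 p [ 0.5095 -0.2403  0.0537] x [-0.004  1.     0.   ] y [ 1.e+00  4.e-03 -2.e-04] z [-2.e-04  0.e+00 -1.e+00] F [-0.6  -0.36  2.  ] M [-0.12  0.2  -0.06] w 25.7
```

Emit:
send_rows(
  xyz=[
    [0, 0, -1],
    [0, 0, -3],
    [0, 0, -5.5],
    [0, 0, -8],
    [0, 0, -9.5],
  ],
  rotation=[
    [0, 0, 0],
    [0, 0, 0],
    [0, 0, 0],
    [0, 0, 0],
    [0, 0, 0],
  ],
  jaw=[2, 2, 2, 2, 2],
)

```text
time: 4.85
tcp_pos: [0.51, -0.2404, 0.1508]
ee_rot: [0.706, 0.709, 0.0, 0.001]
force: [-0.0, 0.6, -3.9]
grip_width: 0.296
```

Emit:
send_rows(
  xyz=[
    [0, 0, 0],
    [0, 0, 0],
    [0, 0, 0],
    [0, 0, 0],
    [0, 0, 0],
  ],
  rotation=[
    [0, 0, 0],
    [0, 0, 0],
    [0, 0, 0],
    [0, 0, 0],
    [0, 0, 0],
  ],
  jaw=[2, 2, 2, 2, 2],
)

```text
time: 5.35
tcp_pos: [0.5091, -0.24, 0.1478]
ee_rot: [0.706, 0.709, -0.0, -0.001]
force: [-0.6, 0.1, -2.1]
grip_width: 0.295
```

```bash
python3 -c "
from pl import *
rep()
s=ctrl.camera('side');cv2.imwrite('pics/side3.png',s)
cv2.imwrite('pics/c5.png',cv2.resize(s[170:320,300:420],None,fx=4,fy=4,interpolation=2))
rep()
"
```

```text
t 5.35 p [ 0.5091 -0.24    0.1478] x [-0.004  1.     0.001] y [ 1.      0.004  -0.0015] z [-1.5e-03  7.0e-04 -1.0e+00] F [-0.63  0.09 -2.1 ] M [-0.12  0.03 -0.05] w 25.9
t 5.4 p [ 0.5092 -0.2401  0.1479] x [-0.004  1.     0.001] y [ 1.      0.004  -0.0012] z [-1.2e-03  6.0e-04 -1.0e+00] F [ 0.3   0.46 -2.68] M [-0.09  0.1   0.03] w 25.4
```

View pics/c5.png

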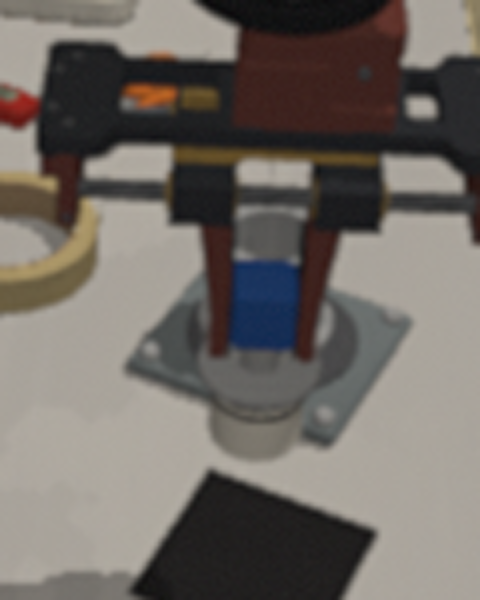

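Held upright: piston bottom at crop (255, 455), fingers on both sides of the blue grip. I check the collar's position against the TCP, then plan the lean.

```bash
python3 -c "
from pl import *
from fit import fit
s=cv2.imread('pics/side3.png')
print(fit('side',s,.1342,[(.026,1)],(.507,-.24),.012)[1:])
# piston lower visible edge: front half only
for dz in (0,): 
  z=.0942
  for c in [(.5092,-.2401)]:
    print([proj('side',[c[0],c[1]+.02,z]).round(1)])
"
```

```text
(array([ 0.50757532, -0.24258577]), np.float64(3.773811653872209))
[array([361.9, 286. ])]
```

```bash
cat >> pl.py <<'E'
TL=.0537; OY=.001; C=np.array([.500,-.4068])
def tgt(th,l,D,dy=0,c=C):
    u=np.array([-np.sin(th),0,np.cos(th)])
    L=np.array([c[0]-l,c[1]+dy-OY,.074-D])
    return L+.02*np.array([np.cos(th),0,np.sin(th)])+TL*u, Rt(0,th)
def where(c=C):
    p,r,s=pose(); z=-r.as_matrix()[:,2]; T=p-TL*z; th=np.arcsin(-z[0])
    L=T+.02*np.array([-np.cos(th),0,-np.sin(th)])
    print("th",round(th,4),"T",(T+[0,OY,0]).round(4),"l",round((c[0]-L[0])*1e3,2),"D",round((.074-L[2])*1e3,2),"dy",round((T[1]+OY-c[1])*1e3,2))
E
python3 -c "
from pl import *
p,r=tgt(.4,.015,-.012);print(p);to(p,r)"
```

```text
[ 0.48250945 -0.4078      0.14324934]
d cm [-16.76  -2.73   0.46] rot [-0.4012 -0.0014  0.0039]
```

Emit:
send_rows(
  xyz=[
    [-2.5, -0.5, -0.5],
    [-6, -1, -0.5],
    [-10, -1.8, -0.3],
    [-14, -2.4, 0],
    [-16, -2.7, 0.2],
  ],
  rotation=[
    [-0.08, 0, 0],
    [-0.16, 0, 0],
    [-0.24, 0, 0],
    [-0.32, 0, 0],
    [-0.4, 0, 0],
  ],
  jaw=[2, 2, 2, 2, 2],
)

```text
time: 5.9
tcp_pos: [0.4827, -0.4038, 0.1469]
ee_rot: [0.692, 0.694, 0.141, 0.143]
force: [1.2, 0.8, -3.2]
grip_width: 0.294
```

```bash
python3 -c "
from pl import *
rep();where();p,r=tgt(.4,.015,-.008);to(p,r)"
```

```text
t 5.9 p [ 0.4827 -0.4038  0.1469] x [-0.002  1.    -0.003] y [0.9196 0.003  0.3928] z [ 0.3928 -0.0019 -0.9196] F [ 1.15  0.8  -3.16] M [-0.    0.43  0.05] w 25.8
th 0.4037 T [ 0.5038 -0.4029  0.0975] l 14.59 D -15.68 dy 3.91
d cm [-0.4  -0.32  0.7 ] rot [0.0037 0.0019 0.003 ]
```

Emit:
send_rows(
  xyz=[
    [-0.2, -0.1, 0.3],
    [-0.4, -0.3, 0.5],
    [-0.4, -0.3, 0.5],
    [-0.4, -0.3, 0.5],
    [-0.4, -0.3, 0.5],
  ],
  rotation=[
    [0, 0, 0],
    [0, 0, 0],
    [0, 0, 0],
    [0, 0, 0],
    [0, 0, 0],
  ],
  jaw=[2, 2, 2, 2, 2],
)

```text
time: 6.4
tcp_pos: [0.4832, -0.4034, 0.1412]
ee_rot: [0.691, 0.695, 0.141, 0.14]
force: [-0.6, -0.6, -2.8]
grip_width: 0.294
```

```bash
python3 -c "
from pl import *
rep();where();p,r=tgt(.4,.015,-.008);to(p,r)
s=ctrl.camera('side');cv2.imwrite('pics/side4.png',s)
cv2.imwrite('pics/c6.png',cv2.resize(s[170:280,310:430],None,fx=5,fy=5,interpolation=2))
s=ctrl.camera('top');cv2.imwrite('pics/top4.png',s)
cv2.imwrite('pics/c7.png',cv2.resize(s[230:370,320:460],None,fx=4,fy=4,interpolation=2))
"
```

```text
t 6.4 p [ 0.4832 -0.4034  0.1412] x [-0.006  1.    -0.   ] y [0.9211 0.0055 0.3893] z [ 0.3893  0.0021 -0.9211] F [-0.6  -0.59 -2.83] M [-0.06  0.43 -0.  ] w 25.8
th 0.3999 T [ 0.5041 -0.4023  0.0917] l 14.29 D -9.95 dy 4.5
d cm [-0.44 -0.14  0.15] rot [-0.0001 -0.0021  0.0055]
```

View pics/c6.png

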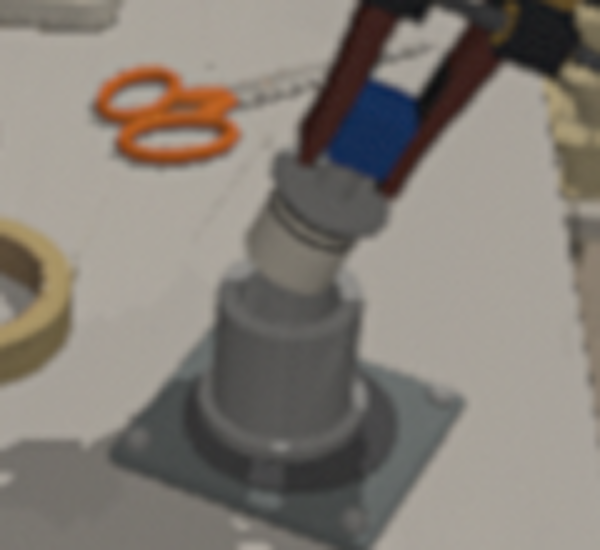

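View pics/c7.png

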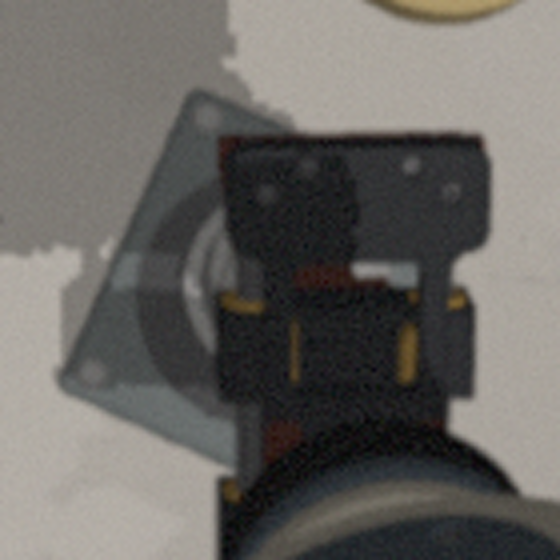

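Side crop: the leaned piston's lower edge is over the mouth, around crop (300, 290). The top view is blocked by the gripper. I shift −4 mm in y and lower towards the rim.

```bash
python3 -c "
from pl import *
p,r=tgt(.4,.015,-.003);to(p,r)"
```

```text
d cm [-0.41 -0.32  0.62] rot [ 0.     -0.0019  0.0051]
```

Emit:
send_rows(
  xyz=[
    [-0.2, 0, 0],
    [-0.4, -0.1, 0.2],
    [-0.4, -0.3, 0.6],
    [-0.4, -0.3, 0.6],
    [-0.4, -0.3, 0.6],
  ],
  rotation=[
    [0, 0, 0],
    [0, 0, 0.005],
    [0, 0, 0.005],
    [0, 0, 0.005],
    [0, 0, 0.005],
  ],
  jaw=[2, 2, 2, 2, 2],
)

```text
time: 7.0
tcp_pos: [0.4817, -0.4082, 0.1338]
ee_rot: [0.694, 0.693, 0.141, 0.139]
force: [-1.0, 1.0, -3.2]
grip_width: 0.294
```

```bash
python3 -c "
from pl import *
rep();where();p,r=tgt(.4,.015,.003);to(p,r)"
```

```text
t 7.0 p [ 0.4817 -0.4082  0.1338] x [0.001 1.    0.003] y [ 0.9212 -0.0017  0.389 ] z [ 0.389   0.002  -0.9212] F [-1.03  1.01 -3.15] M [-0.05  0.44  0.02] w 25.8
th 0.3995 T [ 0.5026 -0.4071  0.0844] l 15.8 D -2.58 dy -0.34
d cm [ 0.04 -0.15  0.54] rot [-0.0005 -0.002  -0.0017]
```

Emit:
send_rows(
  xyz=[
    [0, -0.05, 0.1],
    [0, -0.1, 0.22],
    [0, -0.15, 0.34],
    [0, -0.2, 0.46],
    [0, -0.2, 0.54],
  ],
  rotation=[
    [0, 0, 0],
    [0, 0, 0],
    [0, 0, 0],
    [0, 0, 0],
    [0, 0, 0],
  ],
  jaw=[2, 2, 2, 2, 2],
)

```text
time: 7.5
tcp_pos: [0.4822, -0.4083, 0.1283]
ee_rot: [0.693, 0.693, 0.141, 0.14]
force: [-0.5, -0.3, -3.2]
grip_width: 0.294
```

```bash
python3 -c "
from pl import *
rep();where()
s=ctrl.camera('side')
cv2.imwrite('pics/c8.png',cv2.resize(s[170:280,310:430],None,fx=5,fy=5,interpolation=2));rep()"
```

```text
t 7.5 p [ 0.4822 -0.4083  0.1283] x [0.001 1.    0.002] y [ 0.9211 -0.0014  0.3893] z [ 0.3893  0.0017 -0.9211] F [-0.48 -0.28 -3.24] M [-0.06  0.41 -0.03] w 25.8
th 0.3999 T [ 0.5031 -0.4072  0.0788] l 15.33 D 2.94 dy -0.42
t 7.55 p [ 0.4822 -0.4083  0.1282] x [0.001 1.    0.002] y [ 0.9211 -0.0014  0.3893] z [ 0.3893  0.0017 -0.9211] F [-0.85 -0.72 -3.51] M [-0.1   0.44 -0.01] w 25.5
```

View pics/c8.png

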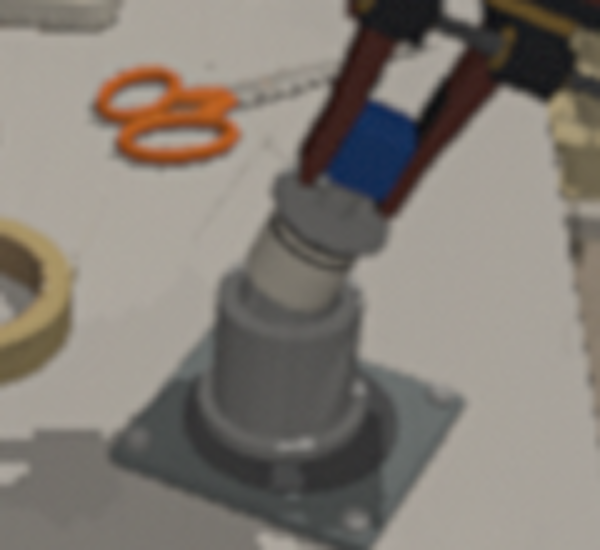

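Free of contact with the edge about 3 mm below the rim. Now 2.5 mm deeper, then feel sideways.

Emit:
send_rows(
  xyz=[
    [0, -0.02, 0.06],
    [0, -0.05, 0.12],
    [0, -0.08, 0.18],
    [0, -0.1, 0.23],
    [0, -0.1, 0.23],
  ],
  rotation=[
    [0, 0, 0],
    [0, 0, 0],
    [0, 0, 0],
    [0, 0, 0],
    [0, 0, 0],
  ],
  jaw=[2, 2, 2, 2, 2],
)

```text
time: 8.05
tcp_pos: [0.4821, -0.4083, 0.1258]
ee_rot: [0.693, 0.693, 0.141, 0.14]
force: [0.2, 0.3, -3.6]
grip_width: 0.291
```

Emit:
send_rows(
  xyz=[
    [0.05, 0, 0],
    [0.08, 0, 0],
    [0.11, 0, 0],
    [0.14, 0, 0],
    [0.16, 0, 0],
  ],
  rotation=[
    [0, 0, 0],
    [0, 0, 0],
    [0, 0, 0],
    [0, 0, 0],
    [0, 0, 0],
  ],
  jaw=[2, 2, 2, 2, 2],
)

```text
time: 8.55
tcp_pos: [0.4822, -0.4067, 0.126]
ee_rot: [0.693, 0.693, 0.141, 0.14]
force: [-0.6, 0.1, -2.2]
grip_width: 0.295
```

```bash
python3 -c "
from pl import *
rep();where()"
```

```text
t 8.55 p [ 0.4822 -0.4067  0.126 ] x [0.001 1.    0.002] y [ 0.9211 -0.0013  0.3894] z [ 0.3894  0.0016 -0.9211] F [-0.61  0.14 -2.25] M [-0.08  0.44 -0.01] w 25.9
th 0.4 T [ 0.5031 -0.4056  0.0765] l 15.3 D 5.28 dy 1.17
```

Emit:
send_rows(
  xyz=[
    [0.03, 0, 0],
    [0.06, 0, 0],
    [0.08, 0, 0],
    [0.1, 0, 0],
    [0.12, 0, 0],
  ],
  rotation=[
    [0, 0, 0],
    [0, 0, 0],
    [0, 0, 0],
    [0, 0, 0],
    [0, 0, 0],
  ],
  jaw=[2, 2, 2, 2, 2],
)

```text
time: 9.05
tcp_pos: [0.4822, -0.4056, 0.126]
ee_rot: [0.693, 0.693, 0.141, 0.14]
force: [-0.0, -0.4, -2.7]
grip_width: 0.293
```

```bash
python3 -c "
from pl import *
rep();where()"
```

```text
t 9.05 p [ 0.4822 -0.4056  0.126 ] x [0.001 1.    0.002] y [ 0.9211 -0.0013  0.3894] z [ 0.3894  0.0015 -0.921 ] F [-0.03 -0.4  -2.73] M [-0.05  0.43  0.  ] w 25.8
th 0.4 T [ 0.5031 -0.4045  0.0765] l 15.29 D 5.27 dy 2.32
```

Emit:
send_rows(
  xyz=[
    [0.03, 0, 0],
    [0.06, 0, 0],
    [0.08, 0, 0],
    [0.1, 0, 0],
    [0.12, 0, 0],
  ],
  rotation=[
    [0, 0, 0],
    [0, 0, 0],
    [0, 0, 0],
    [0, 0, 0],
    [0, 0, 0],
  ],
  jaw=[2, 2, 2, 2, 2],
)

```text
time: 9.55
tcp_pos: [0.4822, -0.4044, 0.126]
ee_rot: [0.693, 0.693, 0.141, 0.14]
force: [0.2, 0.2, -2.0]
grip_width: 0.293
```

```bash
python3 -c "
from pl import *
rep();where()"
```

```text
t 9.55 p [ 0.4822 -0.4044  0.126 ] x [0.001 1.    0.002] y [ 0.921  -0.0013  0.3895] z [ 0.3895  0.0015 -0.921 ] F [ 0.18  0.18 -1.95] M [-0.07  0.46  0.  ] w 25.8
th 0.4001 T [ 0.5032 -0.4033  0.0765] l 15.26 D 5.25 dy 3.51
```

```bash
python3 -c "
from pl import *
s=ctrl.camera('side')
cv2.imwrite('pics/c9.png',cv2.resize(s[190:260,330:410],None,fx=8,fy=8,interpolation=2))"
```

View pics/c9.png

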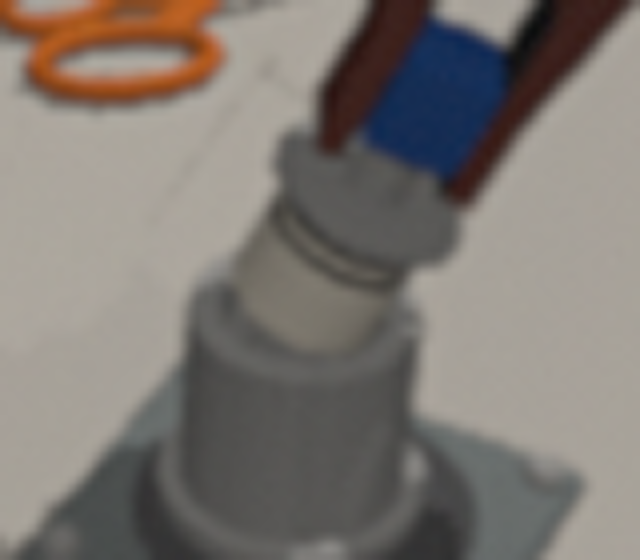

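Crop: the piston's lower edge lies inside the mouth, close to the near inner rim edge at about (310, 350). I keep feeling toward +y.

Emit:
send_rows(
  xyz=[
    [0.03, 0, 0],
    [0.06, 0, 0],
    [0.08, 0, 0],
    [0.1, 0, 0],
    [0.12, 0, 0],
  ],
  rotation=[
    [0, 0, 0],
    [0, 0, 0],
    [0, 0, 0],
    [0, 0, 0],
    [0, 0, 0],
  ],
  jaw=[2, 2, 2, 2, 2],
)

```text
time: 10.1
tcp_pos: [0.4823, -0.4033, 0.1261]
ee_rot: [0.693, 0.693, 0.141, 0.14]
force: [-0.5, -1.6, -1.4]
grip_width: 0.293
```

```bash
python3 -c "
from pl import *
rep();where()"
```

```text
t 10.1 p [ 0.4823 -0.4033  0.1261] x [0.001 1.    0.002] y [ 0.921  -0.0013  0.3896] z [ 0.3896  0.0012 -0.921 ] F [-0.46 -1.59 -1.41] M [-0.22  0.37 -0.05] w 25.7
th 0.4002 T [ 0.5032 -0.4022  0.0766] l 15.22 D 5.18 dy 4.58
```

Emit:
send_rows(
  xyz=[
    [-0.15, 0, 0],
    [-0.3, 0, 0],
    [-0.45, 0, 0],
    [-0.5, 0, 0],
    [-0.53, 0, 0],
  ],
  rotation=[
    [0, 0, 0],
    [0, 0, 0],
    [0, 0, 0],
    [0, 0, 0],
    [0, 0, 0],
  ],
  jaw=[2, 2, 2, 2, 2],
)

```text
time: 10.6
tcp_pos: [0.4821, -0.4085, 0.1259]
ee_rot: [0.693, 0.693, 0.141, 0.14]
force: [-0.1, 0.9, -2.9]
grip_width: 0.296
```

```bash
python3 -c "
from pl import *
rep();where()"
```

```text
t 10.6 p [ 0.4821 -0.4085  0.1259] x [0.001 1.    0.002] y [ 0.9211 -0.0014  0.3893] z [ 0.3893  0.0017 -0.9211] F [-0.08  0.92 -2.85] M [-0.07  0.47  0.02] w 26.0
th 0.3999 T [ 0.503  -0.4074  0.0764] l 15.38 D 5.39 dy -0.63
```

Emit:
send_rows(
  xyz=[
    [-0.02, 0, 0],
    [-0.04, 0, 0],
    [-0.06, 0, 0],
    [-0.07, 0, 0],
    [-0.08, 0, 0],
  ],
  rotation=[
    [0, 0, 0],
    [0, 0, 0],
    [0, 0, 0],
    [0, 0, 0],
    [0, 0, 0],
  ],
  jaw=[2, 2, 2, 2, 2],
)

```text
time: 11.1
tcp_pos: [0.4822, -0.4092, 0.1259]
ee_rot: [0.693, 0.693, 0.141, 0.14]
force: [-0.1, -0.1, -2.7]
grip_width: 0.295
```

```bash
python3 -c "
from pl import *
rep();where()"
```

```text
t 11.1 p [ 0.4822 -0.4092  0.1259] x [0.001 1.    0.002] y [ 0.9211 -0.0013  0.3894] z [ 0.3894  0.0016 -0.9211] F [-0.11 -0.05 -2.68] M [-0.03  0.42 -0.01] w 25.9
th 0.4 T [ 0.5031 -0.4081  0.0765] l 15.33 D 5.3 dy -1.34
```

Emit:
send_rows(
  xyz=[
    [-0.04, 0, 0],
    [-0.07, 0, 0],
    [-0.1, 0, 0],
    [-0.13, 0, 0],
    [-0.15, 0, 0],
  ],
  rotation=[
    [0, 0, 0],
    [0, 0, 0],
    [0, 0, 0],
    [0, 0, 0],
    [0, 0, 0],
  ],
  jaw=[2, 2, 2, 2, 2],
)

```text
time: 11.6
tcp_pos: [0.4822, -0.4108, 0.126]
ee_rot: [0.693, 0.693, 0.141, 0.14]
force: [0.7, 0.3, -2.6]
grip_width: 0.293
```

```bash
python3 -c "
from pl import *
rep();where()"
```

```text
t 11.6 p [ 0.4822 -0.4108  0.126 ] x [0.001 1.    0.002] y [ 0.921  -0.0013  0.3894] z [ 0.3894  0.0016 -0.921 ] F [ 0.66  0.3  -2.6 ] M [-0.08  0.45  0.02] w 25.7
th 0.4 T [ 0.5031 -0.4097  0.0765] l 15.29 D 5.28 dy -2.9
```

Emit:
send_rows(
  xyz=[
    [-0.03, 0, 0],
    [-0.06, 0, 0],
    [-0.09, 0, 0],
    [-0.11, 0, 0],
    [-0.13, 0, 0],
  ],
  rotation=[
    [0, 0, 0],
    [0, 0, 0],
    [0, 0, 0],
    [0, 0, 0],
    [0, 0, 0],
  ],
  jaw=[2, 2, 2, 2, 2],
)

```text
time: 12.1
tcp_pos: [0.4822, -0.4121, 0.1259]
ee_rot: [0.693, 0.693, 0.141, 0.14]
force: [-0.3, -0.2, -2.4]
grip_width: 0.294
```

```bash
python3 -c "
from pl import *
rep();where()"
```

```text
t 12.1 p [ 0.4822 -0.4121  0.1259] x [0.001 1.    0.002] y [ 0.9211 -0.0013  0.3894] z [ 0.3894  0.0015 -0.9211] F [-0.34 -0.19 -2.38] M [-0.08  0.42 -0.02] w 25.8
th 0.4 T [ 0.5031 -0.411   0.0765] l 15.32 D 5.31 dy -4.24
```

```bash
python3 -c "
from pl import *
s=ctrl.camera('side')
cv2.imwrite('pics/c10.png',cv2.resize(s[190:260,330:410],None,fx=8,fy=8,interpolation=2))"
```

```text
(no output)
```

View pics/c10.png

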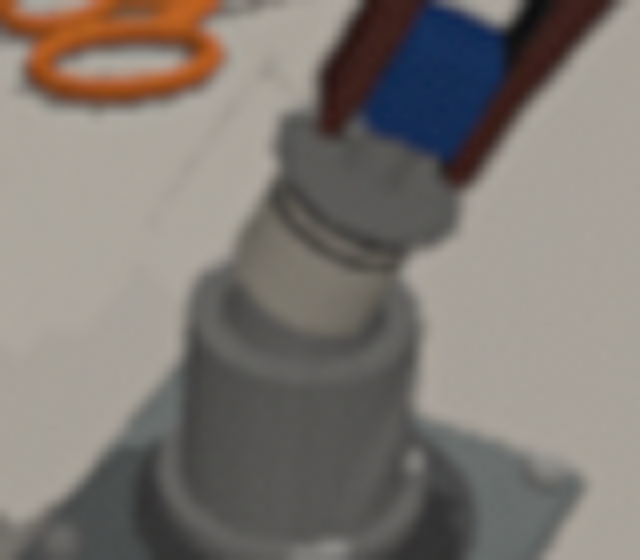

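Emit:
send_rows(
  xyz=[
    [-0.03, 0, 0],
    [-0.06, 0, 0],
    [-0.09, 0, 0],
    [-0.11, 0, 0],
    [-0.13, 0, 0],
  ],
  rotation=[
    [0, 0, 0],
    [0, 0, 0],
    [0, 0, 0],
    [0, 0, 0],
    [0, 0, 0],
  ],
  jaw=[2, 2, 2, 2, 2],
)

```text
time: 12.65
tcp_pos: [0.4822, -0.4134, 0.1259]
ee_rot: [0.693, 0.693, 0.141, 0.14]
force: [-0.6, -0.6, -3.1]
grip_width: 0.293
```

```bash
python3 -c "
from pl import *
rep();where()"
```

```text
t 12.65 p [ 0.4822 -0.4134  0.1259] x [0.001 1.    0.002] y [ 0.9211 -0.0013  0.3894] z [ 0.3894  0.0016 -0.9211] F [-0.61 -0.61 -3.1 ] M [-0.03  0.47  0.03] w 25.8
th 0.4 T [ 0.5031 -0.4123  0.0765] l 15.33 D 5.31 dy -5.49
```

Emit:
send_rows(
  xyz=[
    [0.1, 0, 0],
    [0.25, 0, 0],
    [0.4, 0, 0],
    [0.5, 0, 0],
    [0.5, 0, 0],
  ],
  rotation=[
    [0, 0, 0],
    [0, 0, 0],
    [0, 0, 0],
    [0, 0, 0],
    [0, 0, 0],
  ],
  jaw=[2, 2, 2, 2, 2],
)

```text
time: 13.15
tcp_pos: [0.4822, -0.4081, 0.126]
ee_rot: [0.693, 0.693, 0.141, 0.14]
force: [-0.1, -0.2, -2.5]
grip_width: 0.295
```

Emit:
send_rows(
  xyz=[
    [0, -0.02, 0.05],
    [0, -0.04, 0.1],
    [0, -0.06, 0.14],
    [0, -0.08, 0.18],
    [0, -0.08, 0.18],
  ],
  rotation=[
    [0, 0, 0],
    [0, 0, 0],
    [0, 0, 0],
    [0, 0, 0],
    [0, 0, 0],
  ],
  jaw=[2, 2, 2, 2, 2],
)

```text
time: 13.65
tcp_pos: [0.4821, -0.4083, 0.1239]
ee_rot: [0.693, 0.693, 0.141, 0.14]
force: [0.6, -0.3, -3.5]
grip_width: 0.292
```

```bash
python3 -c "
from pl import *
rep();where()
s=ctrl.camera('side');cv2.imwrite('pics/side5.png',s)
cv2.imwrite('pics/c11.png',cv2.resize(s[190:260,330:410],None,fx=8,fy=8,interpolation=2))
# predicted collar/piston overlay
p,r,_=pose(); M=r.as_matrix(); u=-M[:,2]
im=cv2.resize(s[190:260,330:410],None,fx=8,fy=8,interpolation=2)
a=np.linspace(0,2*np.pi,60)
def ring(c,rad,e1,e2,col):
    pts=np.array([(proj('side',c+rad*(np.cos(t)*e1+np.sin(t)*e2))+.5-[330,190])*8 for t in a]).astype(int)
    cv2.polylines(im,[pts],True,col,1)
T=p-TL*u+[0,OY,0]
ring(T,.02,M[:,0],M[:,1],(0,0,255)); ring(T+.036*u,.026,M[:,0],M[:,1],(0,255,0)); ring(T+.04*u,.026,M[:,0],M[:,1],(0,255,0))
ring(np.array([C[0],C[1],.074]),.02075,np.eye(3)[0],np.eye(3)[1],(255,255,0))
ring(np.array([C[0],C[1],.074]),.0305,np.eye(3)[0],np.eye(3)[1],(255,255,0))
cv2.imwrite('pics/c12.png',im)"
```

```text
t 13.65 p [ 0.4821 -0.4083  0.1239] x [0.001 1.    0.002] y [ 0.9211 -0.0014  0.3893] z [ 0.3893  0.0016 -0.9211] F [ 0.57 -0.3  -3.46] M [-0.06  0.46 -0.04] w 25.6
th 0.3999 T [ 0.503  -0.4073  0.0744] l 15.43 D 7.39 dy -0.46
```

View pics/c12.png

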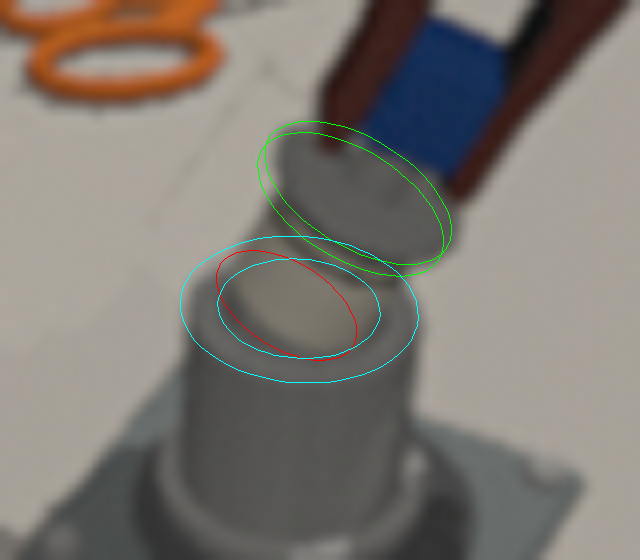

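Overlay: the real collar appears about 1.3 px further up and right than predicted (green). So the tip is probably about 2 mm higher than I assumed, which fits the wide sideways play. I feel in y again at this depth.

Emit:
send_rows(
  xyz=[
    [0.06, 0, 0],
    [0.12, 0, 0],
    [0.16, 0, 0],
    [0.2, 0, 0],
    [0.23, 0, 0],
  ],
  rotation=[
    [0, 0, 0],
    [0, 0, 0],
    [0, 0, 0],
    [0, 0, 0],
    [0, 0, 0],
  ],
  jaw=[2, 2, 2, 2, 2],
)

```text
time: 14.2
tcp_pos: [0.4823, -0.4063, 0.1241]
ee_rot: [0.693, 0.693, 0.141, 0.14]
force: [-1.1, -0.7, -2.5]
grip_width: 0.298
```

```bash
sed -i 's/TL=.0537/TL=.0515/' pl.py; python3 -c "
from pl import *
rep();where()"
```

```text
t 14.2 p [ 0.4823 -0.4063  0.1241] x [0.001 1.    0.001] y [ 0.921  -0.0012  0.3897] z [ 0.3897  0.001  -0.921 ] F [-1.05 -0.73 -2.5 ] M [-0.33  0.45 -0.07] w 26.2
th 0.4003 T [ 0.5023 -0.4052  0.0767] l 16.08 D 5.09 dy 1.56
```

Emit:
send_rows(
  xyz=[
    [-0.15, 0, 0],
    [-0.3, 0, 0],
    [-0.36, 0, 0],
    [-0.4, 0, 0],
    [-0.43, 0, 0],
  ],
  rotation=[
    [0, 0, 0],
    [0, 0, 0],
    [0, 0, 0],
    [0, 0, 0],
    [0, 0, 0],
  ],
  jaw=[2, 2, 2, 2, 2],
)

```text
time: 14.7
tcp_pos: [0.4821, -0.4103, 0.1239]
ee_rot: [0.693, 0.693, 0.141, 0.14]
force: [-0.6, -0.1, -3.0]
grip_width: 0.293
```

```bash
python3 -c "
from pl import *
rep();where()"
```

```text
t 14.7 p [ 0.4821 -0.4103  0.1239] x [0.001 1.    0.002] y [ 0.9211 -0.0014  0.3893] z [ 0.3893  0.0017 -0.9211] F [-0.61 -0.11 -2.96] M [-0.07  0.43  0.06] w 25.7
th 0.3999 T [ 0.5022 -0.4092  0.0765] l 16.25 D 5.31 dy -2.44
```

Emit:
send_rows(
  xyz=[
    [-0.03, 0, 0],
    [-0.06, 0, 0],
    [-0.09, 0, 0],
    [-0.12, 0, 0],
    [-0.14, 0, 0],
  ],
  rotation=[
    [0, 0, 0],
    [0, 0, 0],
    [0, 0, 0],
    [0, 0, 0],
    [0, 0, 0],
  ],
  jaw=[2, 2, 2, 2, 2],
)

```text
time: 15.2
tcp_pos: [0.4822, -0.4118, 0.124]
ee_rot: [0.693, 0.693, 0.141, 0.14]
force: [0.2, 0.6, -3.2]
grip_width: 0.292
```

```bash
python3 -c "
from pl import *
rep();where()"
```

```text
t 15.2 p [ 0.4822 -0.4118  0.124 ] x [0.001 1.    0.002] y [ 0.9211 -0.0013  0.3894] z [ 0.3894  0.0016 -0.9211] F [ 0.22  0.58 -3.17] M [-0.03  0.48  0.04] w 25.6
th 0.4 T [ 0.5022 -0.4107  0.0765] l 16.21 D 5.25 dy -3.88
```

Emit:
send_rows(
  xyz=[
    [-0.03, 0, 0],
    [-0.06, 0, 0],
    [-0.09, 0, 0],
    [-0.1, 0, 0],
    [-0.1, 0, 0],
  ],
  rotation=[
    [0, 0, 0],
    [0, 0, 0],
    [0, 0, 0],
    [0, 0, 0],
    [0, 0, 0],
  ],
  jaw=[2, 2, 2, 2, 2],
)

```text
time: 15.7
tcp_pos: [0.4821, -0.4125, 0.1239]
ee_rot: [0.693, 0.693, 0.141, 0.14]
force: [-0.2, 1.8, -2.1]
grip_width: 0.297
```

```bash
python3 -c "
from pl import *
rep();where()"
```

```text
t 15.7 p [ 0.4821 -0.4125  0.1239] x [0.    1.    0.002] y [ 0.9211 -0.0014  0.3892] z [ 0.3893  0.002  -0.9211] F [-0.16  1.76 -2.1 ] M [0.22 0.4  0.09] w 26.1
th 0.3998 T [ 0.5022 -0.4114  0.0764] l 16.27 D 5.34 dy -4.61
```

Emit:
send_rows(
  xyz=[
    [0.15, 0, 0],
    [0.3, 0, 0],
    [0.32, -0.1, -0.04],
    [0.32, -0.18, -0.08],
    [0.32, -0.22, -0.09],
  ],
  rotation=[
    [0, 0, 0],
    [0, 0, 0],
    [0, 0, 0],
    [0, 0, 0],
    [0, 0, 0],
  ],
  jaw=[2, 2, 2, 2, 2],
)

```text
time: 16.2
tcp_pos: [0.4797, -0.4096, 0.124]
ee_rot: [0.693, 0.693, 0.141, 0.14]
force: [0.0, -0.3, -2.5]
grip_width: 0.291
```

```bash
sed -i 's/-.4068/-.4083/' pl.py; python3 -c "
from pl import *
rep();where()"
```

```text
t 16.2 p [ 0.4797 -0.4096  0.124 ] x [0.001 1.    0.002] y [ 0.921  -0.0014  0.3895] z [ 0.3895  0.0014 -0.921 ] F [ 0.03 -0.35 -2.48] M [-0.04  0.39 -0.03] w 25.5
th 0.4 T [ 0.4997 -0.4086  0.0766] l 18.68 D 5.22 dy -0.26
```

Emit:
send_rows(
  xyz=[
    [0, -0.03, -0.01],
    [0, -0.06, -0.02],
    [0, -0.08, -0.03],
    [0, -0.1, -0.04],
    [0, -0.12, -0.05],
  ],
  rotation=[
    [0, 0, 0],
    [0, 0, 0],
    [0, 0, 0],
    [0, 0, 0],
    [0, 0, 0],
  ],
  jaw=[2, 2, 2, 2, 2],
)

```text
time: 16.7
tcp_pos: [0.4791, -0.4097, 0.1242]
ee_rot: [0.693, 0.693, 0.141, 0.14]
force: [5.9, 0.5, -4.0]
grip_width: 0.291
```

```bash
python3 -c "
from pl import *
rep();where()"
```

```text
t 16.7 p [ 0.4791 -0.4097  0.1242] x [0.001 1.    0.002] y [ 0.9207 -0.0013  0.3902] z [ 0.3902  0.0012 -0.9207] F [ 5.94  0.5  -4.02] M [ 0.08 -0.8   0.02] w 25.5
th 0.4009 T [ 0.4991 -0.4087  0.0768] l 19.27 D 4.99 dy -0.36
```

```bash
sed -i 's/TL=.0515/TL=.0500/;s/C=np.array.*/C=np.array([.4995,-.4083])/' pl.py; python3 -c "
from pl import *
where()
for th,l in((.3,.0182),(.2,.0191),(.1,.0197)):
  p,r=tgt(th,l,.004);print(th,p);to(p,r)"
```

```text
th 0.4009 T [ 0.4986 -0.4087  0.0782] l 19.35 D 3.61 dy -0.36
0.3 [ 0.48563072 -0.4093      0.12367723]
d cm [0.04 0.58 0.31] rot [ 0.1008 -0.0012 -0.0013]
0.2 [ 0.49006787 -0.4093      0.12297672]
d cm [0.04 0.97 0.55] rot [ 0.2008 -0.0013 -0.0012]
0.1 [ 0.49470841 -0.4093      0.12174688]
d cm [0.04 1.34 0.84] rot [ 0.3008 -0.0014 -0.0012]
```

Contact found on the −x wall (Fx 6 N) and in y on both sides. The bore centre is at about (0.4995, −0.4083). I back off and start to straighten, keeping the low edge in place.

Emit:
send_rows(
  xyz=[
    [0.02, 0.2, 0.06],
    [0.04, 0.45, 0.18],
    [0.04, 0.63, 0.31],
    [0.04, 0.83, 0.43],
    [0.04, 1.02, 0.55],
  ],
  rotation=[
    [0, 0, 0],
    [0.05, 0, 0],
    [0.1, 0, 0],
    [0.15, 0, 0],
    [0.2, 0, 0],
  ],
  jaw=[2, 2, 2, 2, 2],
)

```text
time: 17.2
tcp_pos: [0.4897, -0.4093, 0.1228]
ee_rot: [0.704, 0.703, 0.07, 0.069]
force: [1.9, 1.2, -3.4]
grip_width: 0.294
```

```bash
python3 -c "
from pl import *
rep();where()
for th,l in((.1,.0197),(.05,.0199)):
  p,r=tgt(th,l,.004);print(th,p);to(p,r)
"
```

```text
t 17.2 p [ 0.4897 -0.4093  0.1228] x [0.001 1.    0.001] y [ 0.9806 -0.0012  0.1961] z [ 0.1961  0.0012 -0.9806] F [ 1.93  1.2  -3.38] M [0.04 0.01 0.02] w 25.8
th 0.1973 T [ 0.4995 -0.4083  0.0738] l 19.61 D 4.15 dy 0.05
0.1 [ 0.49470841 -0.4093      0.12174688]
d cm [0.   0.47 0.2 ] rot [ 0.0973 -0.0013 -0.0011]
0.05 [ 0.49707605 -0.4093      0.1209371 ]
d cm [0.   0.69 0.33] rot [ 0.1473 -0.0013 -0.0011]
```

Emit:
send_rows(
  xyz=[
    [0, 0.12, 0.04],
    [0, 0.22, 0.08],
    [0, 0.33, 0.12],
    [0, 0.43, 0.16],
    [0, 0.49, 0.2],
  ],
  rotation=[
    [0.02, 0, 0],
    [0.04, 0, 0],
    [0.06, 0, 0],
    [0.08, 0, 0],
    [0.097, 0, 0],
  ],
  jaw=[2, 2, 2, 2, 2],
)

```text
time: 17.7
tcp_pos: [0.4951, -0.4092, 0.1217]
ee_rot: [0.707, 0.706, 0.037, 0.035]
force: [0.4, -0.7, -2.1]
grip_width: 0.296
```

```bash
python3 -c "
from pl import *
rep();where()
for th,l in((.05,.0199),(.0,.020)):
  p,r=tgt(th,l,.004);print(th,p);to(p,r)
"
```

```text
t 17.7 p [ 0.4951 -0.4092  0.1217] x [0.001 1.    0.002] y [ 0.9948 -0.0011  0.1014] z [ 0.1014  0.002  -0.9948] F [ 0.43 -0.69 -2.12] M [-0.07  0.18 -0.05] w 26.0
th 0.1016 T [ 0.5002 -0.4081  0.072 ] l 19.22 D 4.03 dy 0.2
0.05 [ 0.49707605 -0.4093      0.1209371 ]
d cm [-0.01  0.19  0.1 ] rot [ 0.0516 -0.0021 -0.001 ]
0.0 [ 0.4995 -0.4093  0.12  ]
d cm [-0.01  0.42  0.22] rot [ 0.1016 -0.0021 -0.001 ]
```

Emit:
send_rows(
  xyz=[
    [0, 0, 0.02],
    [0, 0.06, 0.05],
    [0, 0.12, 0.08],
    [-0.01, 0.19, 0.1],
    [-0.01, 0.19, 0.1],
  ],
  rotation=[
    [0.01, 0, 0],
    [0.025, 0, 0],
    [0.04, 0, 0],
    [0.052, 0, 0],
    [0.052, 0, 0],
  ],
  jaw=[2, 2, 2, 2, 2],
)

```text
time: 18.2
tcp_pos: [0.4976, -0.4093, 0.1211]
ee_rot: [0.707, 0.707, 0.019, 0.017]
force: [0.5, 0.5, -2.3]
grip_width: 0.289
```

```bash
python3 -c "
from pl import *
rep();where()
for th,l in((.0,.020),):
  p,r=tgt(th,l,.004);print(th,p);to(p,r)
"
```

```text
t 18.2 p [ 0.4976 -0.4093  0.1211] x [0.    1.    0.002] y [ 9.987e-01 -3.000e-04  5.070e-02] z [ 0.0507  0.0018 -0.9987] F [ 0.47  0.55 -2.26] M [-0.04  0.1   0.04] w 25.4
th 0.0507 T [ 0.5002 -0.4082  0.0711] l 19.32 D 3.89 dy 0.12
0.0 [ 0.4995 -0.4093  0.12  ]
d cm [-0.    0.18  0.12] rot [ 0.0507 -0.0018 -0.0003]
```

Emit:
send_rows(
  xyz=[
    [0, 0.04, 0.03],
    [0, 0.08, 0.06],
    [0, 0.13, 0.09],
    [0, 0.18, 0.12],
    [0, 0.18, 0.12],
  ],
  rotation=[
    [0.013, 0, 0],
    [0.026, 0, 0],
    [0.039, -0.001, 0],
    [0.051, -0.002, 0],
    [0.051, -0.002, 0],
  ],
  jaw=[2, 2, 2, 2, 2],
)

```text
time: 18.7
tcp_pos: [0.4994, -0.4092, 0.1199]
ee_rot: [0.707, 0.707, -0.0, -0.0]
force: [0.6, 0.1, -3.1]
grip_width: 0.293
```

```bash
python3 -c "
from pl import *
rep();where()
s=ctrl.camera('side');cv2.imwrite('pics/side6.png',s)
cv2.imwrite('pics/c13.png',cv2.resize(s[190:260,330:410],None,fx=8,fy=8,interpolation=2));rep()"
```

```text
t 18.7 p [ 0.4994 -0.4092  0.1199] x [ 0.  1. -0.] y [ 1.e+00 -2.e-04 -6.e-04] z [-6.e-04 -2.e-04 -1.e+00] F [ 0.64  0.11 -3.07] M [-0.04  0.04  0.04] w 25.7
th -0.0006 T [ 0.4993 -0.4082  0.0699] l 20.15 D 4.11 dy 0.08
t 18.75 p [ 0.4992 -0.4092  0.1199] x [ 0.  1. -0.] y [ 1.e+00 -2.e-04 -2.e-04] z [-2.e-04 -1.e-04 -1.e+00] F [ 1.15 -0.24 -2.38] M [-0.12 -0.09 -0.03] w 26.0
```

View pics/c13.png

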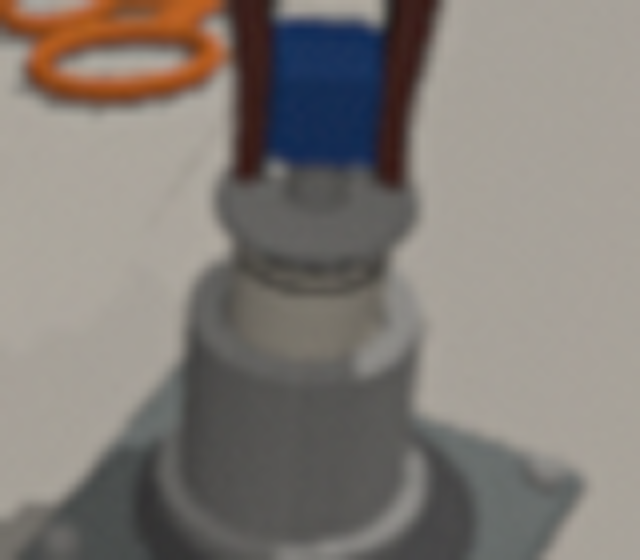

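The plunger is upright with its piston in the mouth (piston columns 235–385 in the crop, no contact force). I lower gently.

Emit:
send_rows(
  xyz=[
    [0, 0, 0.05],
    [0, 0, 0.1],
    [0, 0, 0.15],
    [0, 0, 0.2],
    [0, 0, 0.2],
  ],
  rotation=[
    [0, 0, 0],
    [0, 0, 0],
    [0, 0, 0],
    [0, 0, 0],
    [0, 0, 0],
  ],
  jaw=[2, 2, 2, 2, 2],
)

```text
time: 19.25
tcp_pos: [0.4991, -0.4094, 0.118]
ee_rot: [0.707, 0.707, 0.0, 0.0]
force: [0.9, -0.6, -2.8]
grip_width: 0.293
```

```bash
python3 -c "
from pl import *
rep();where()"
```

```text
t 19.25 p [ 0.4991 -0.4094  0.118 ] x [ 0.001  1.    -0.   ] y [ 1.e+00 -8.e-04  3.e-04] z [ 3.e-04 -2.e-04 -1.e+00] F [ 0.92 -0.65 -2.76] M [-0.13 -0.22  0.01] w 25.7
th 0.0003 T [ 0.4991 -0.4084  0.068 ] l 20.36 D 6.01 dy -0.08
```

Emit:
send_rows(
  xyz=[
    [0, 0.03, 0],
    [0, 0.03, 0.07],
    [0, 0.03, 0.14],
    [0, 0.03, 0.22],
    [0, 0.03, 0.3],
  ],
  rotation=[
    [0, 0, 0],
    [0, 0, 0],
    [0, 0, 0],
    [0, 0, 0],
    [0, 0, 0],
  ],
  jaw=[2, 2, 2, 2, 2],
)

```text
time: 19.75
tcp_pos: [0.4993, -0.4092, 0.1148]
ee_rot: [0.707, 0.707, -0.0, -0.0]
force: [0.6, 0.1, -1.8]
grip_width: 0.295
```

```bash
python3 -c "
from pl import *
rep();where()"
```

```text
t 19.75 p [ 0.4993 -0.4092  0.1148] x [0.001 1.    0.   ] y [ 1.e+00 -6.e-04 -2.e-04] z [-2.e-04  1.e-04 -1.e+00] F [ 0.62  0.08 -1.85] M [-0.06  0.03 -0.03] w 25.9
th -0.0002 T [ 0.4993 -0.4082  0.0648] l 20.22 D 9.17 dy 0.13
```

Sliding freely; continuing in small steps.

Emit:
send_rows(
  xyz=[
    [0, 0.01, 0.08],
    [0, 0.01, 0.16],
    [0, 0.01, 0.24],
    [0, 0.01, 0.32],
    [0, 0.01, 0.4],
  ],
  rotation=[
    [0, 0, 0],
    [0, 0, 0],
    [0, 0, 0],
    [0, 0, 0],
    [0, 0, 0],
  ],
  jaw=[2, 2, 2, 2, 2],
)

```text
time: 20.25
tcp_pos: [0.4994, -0.4092, 0.1109]
ee_rot: [0.707, 0.707, -0.0, -0.0]
force: [0.0, 0.5, -3.4]
grip_width: 0.295
```

```bash
python3 -c "
from pl import *
rep();where()"
```

```text
t 20.25 p [ 0.4994 -0.4092  0.1109] x [ 0.001  1.    -0.   ] y [ 1.e+00 -6.e-04 -1.e-04] z [-1.e-04 -0.e+00 -1.e+00] F [ 0.04  0.51 -3.37] M [-0.08  0.04  0.03] w 25.9
th -0.0001 T [ 0.4994 -0.4082  0.0609] l 20.07 D 13.13 dy 0.06
```

Emit:
send_rows(
  xyz=[
    [0, 0, 0.1],
    [0, 0, 0.2],
    [0, 0, 0.3],
    [0, 0, 0.4],
    [0, 0, 0.5],
  ],
  rotation=[
    [0, 0, 0],
    [0, 0, 0],
    [0, 0, 0],
    [0, 0, 0],
    [0, 0, 0],
  ],
  jaw=[2, 2, 2, 2, 2],
)

```text
time: 20.75
tcp_pos: [0.4995, -0.4092, 0.1059]
ee_rot: [0.707, 0.707, -0.0, 0.0]
force: [-0.3, 0.2, -1.7]
grip_width: 0.296
```

```bash
python3 -c "
from pl import *
rep();where()"
```

```text
t 20.75 p [ 0.4995 -0.4092  0.1059] x [ 0.001  1.    -0.   ] y [ 1.e+00 -6.e-04 -0.e+00] z [-0.e+00 -1.e-04 -1.e+00] F [-0.33  0.16 -1.74] M [-0.09  0.05 -0.03] w 26.0
th -0.0 T [ 0.4995 -0.4083  0.0559] l 20.01 D 18.13 dy 0.05
```

Emit:
send_rows(
  xyz=[
    [0, 0, 0.1],
    [0, 0, 0.2],
    [0, 0, 0.3],
    [0, 0, 0.4],
    [0, 0, 0.5],
  ],
  rotation=[
    [0, 0, 0],
    [0, 0, 0],
    [0, 0, 0],
    [0, 0, 0],
    [0, 0, 0],
  ],
  jaw=[2, 2, 2, 2, 2],
)

```text
time: 21.25
tcp_pos: [0.4995, -0.4093, 0.1009]
ee_rot: [0.707, 0.707, -0.0, 0.0]
force: [0.0, 0.5, -3.0]
grip_width: 0.295
```

```bash
python3 -c "
from pl import *
rep();where()"
```

```text
t 21.25 p [ 0.4995 -0.4093  0.1009] x [ 0.001  1.    -0.   ] y [ 1.e+00 -7.e-04  0.e+00] z [ 0.e+00 -1.e-04 -1.e+00] F [ 0.    0.46 -2.98] M [-0.03  0.05  0.02] w 25.9
th 0.0 T [ 0.4995 -0.4083  0.0509] l 20.01 D 23.13 dy 0.02
```

Emit:
send_rows(
  xyz=[
    [0, 0, 0.1],
    [0, 0, 0.2],
    [0, 0, 0.3],
    [0, 0, 0.4],
    [0, 0, 0.5],
  ],
  rotation=[
    [0, 0, 0],
    [0, 0, 0],
    [0, 0, 0],
    [0, 0, 0],
    [0, 0, 0],
  ],
  jaw=[2, 2, 2, 2, 2],
)

```text
time: 21.75
tcp_pos: [0.4995, -0.4093, 0.0959]
ee_rot: [0.707, 0.707, -0.0, 0.0]
force: [0.5, -0.3, -3.3]
grip_width: 0.29
```

Emit:
send_rows(
  xyz=[
    [0, 0, 0.08],
    [0, 0, 0.16],
    [0, 0, 0.23],
    [0, 0, 0.3],
    [0, 0, 0.36],
  ],
  rotation=[
    [0, 0, 0],
    [0, 0, 0],
    [0, 0, 0],
    [0, 0, 0],
    [0, 0, 0],
  ],
  jaw=[2, 2, 2, 2, 2],
)

```text
time: 22.25
tcp_pos: [0.4995, -0.4093, 0.0923]
ee_rot: [0.707, 0.707, -0.0, 0.0]
force: [0.4, 0.7, -2.5]
grip_width: 0.293
```

```bash
python3 -c "
from pl import *
rep();where()
s=ctrl.camera('side')
cv2.imwrite('pics/c14.png',cv2.resize(s[190:260,330:410],None,fx=8,fy=8,interpolation=2))"
```

```text
t 22.25 p [ 0.4995 -0.4093  0.0923] x [ 0.001  1.    -0.   ] y [ 1.e+00 -7.e-04  1.e-04] z [ 1.e-04 -1.e-04 -1.e+00] F [ 0.35  0.67 -2.53] M [-0.06 -0.    0.06] w 25.8
th 0.0001 T [ 0.4995 -0.4083  0.0423] l 19.98 D 31.67 dy 0.01
```

View pics/c14.png

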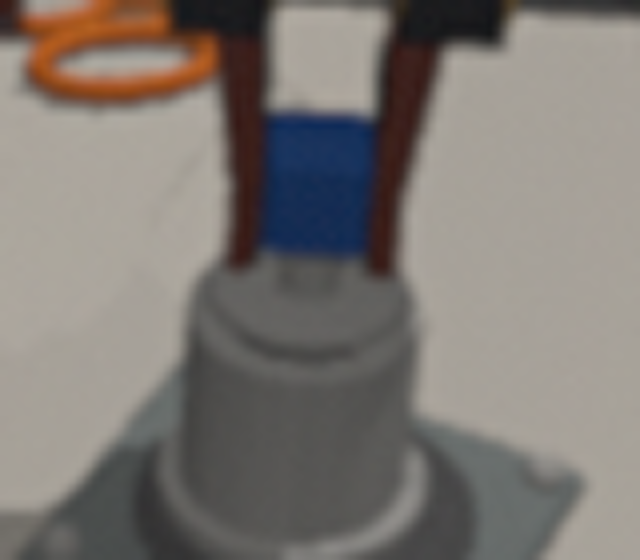

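The collar is nearly at the rim, with a thin gap at crop (310, 350). Smaller steps now.

Emit:
send_rows(
  xyz=[
    [0, 0, 0.04],
    [0, 0, 0.08],
    [0, 0, 0.12],
    [0, 0, 0.16],
    [0, 0, 0.18],
  ],
  rotation=[
    [0, 0, 0],
    [0, 0, 0],
    [0, 0, 0],
    [0, 0, 0],
    [0, 0, 0],
  ],
  jaw=[2, 2, 2, 2, 2],
)

```text
time: 22.8
tcp_pos: [0.4994, -0.4092, 0.0905]
ee_rot: [0.707, 0.707, -0.0, -0.0]
force: [0.4, 0.1, -2.6]
grip_width: 0.293
```

```bash
python3 -c "
from pl import *
rep();where()"
```

```text
t 22.8 p [ 0.4994 -0.4092  0.0905] x [0.001 1.    0.   ] y [ 1.e+00 -7.e-04 -0.e+00] z [-0.  0. -1.] F [ 0.4   0.14 -2.59] M [-0.01  0.06 -0.04] w 25.8
th -0.0 T [ 0.4994 -0.4082  0.0405] l 20.06 D 33.48 dy 0.06
```

Emit:
send_rows(
  xyz=[
    [0, 0, 0.03],
    [0, 0, 0.06],
    [0, 0, 0.09],
    [0, 0, 0.12],
    [0, 0, 0.14],
  ],
  rotation=[
    [0, 0, 0],
    [0, 0, 0],
    [0, 0, 0],
    [0, 0, 0],
    [0, 0, 0],
  ],
  jaw=[2, 2, 2, 2, 2],
)

```text
time: 23.3
tcp_pos: [0.4994, -0.4092, 0.0891]
ee_rot: [0.707, 0.707, -0.0, -0.0]
force: [1.0, -0.9, -2.4]
grip_width: 0.294
```

```bash
python3 -c "
from pl import *
rep();where()"
```

```text
t 23.3 p [ 0.4994 -0.4092  0.0891] x [ 0.001  1.    -0.   ] y [ 1.e+00 -6.e-04 -1.e-04] z [-1.e-04 -0.e+00 -1.e+00] F [ 0.95 -0.88 -2.38] M [-0.04  0.06  0.01] w 25.8
th -0.0001 T [ 0.4994 -0.4082  0.0391] l 20.06 D 34.87 dy 0.06
```

Emit:
send_rows(
  xyz=[
    [0, 0, 0.03],
    [0, 0, 0.06],
    [0, 0, 0.08],
    [0, 0, 0.1],
    [0, 0, 0.12],
  ],
  rotation=[
    [0, 0, 0],
    [0, 0, 0],
    [0, 0, 0],
    [0, 0, 0],
    [0, 0, 0],
  ],
  jaw=[2, 2, 2, 2, 2],
)

```text
time: 23.8
tcp_pos: [0.4995, -0.4093, 0.088]
ee_rot: [0.707, 0.707, -0.0, 0.0]
force: [0.1, -0.3, -2.9]
grip_width: 0.295
```

```bash
python3 -c "
from pl import *
rep();where()"
```

```text
t 23.8 p [ 0.4995 -0.4093  0.088 ] x [ 0.001  1.    -0.   ] y [ 1.e+00 -6.e-04 -0.e+00] z [-0.e+00 -1.e-04 -1.e+00] F [ 0.06 -0.26 -2.85] M [-0.1   0.01 -0.01] w 25.9
th -0.0 T [ 0.4995 -0.4083  0.038 ] l 20.03 D 36.03 dy 0.02
```

Emit:
send_rows(
  xyz=[
    [0, 0, 0.02],
    [0, 0, 0.04],
    [0, 0, 0.06],
    [0, 0, 0.08],
    [0, 0, 0.1],
  ],
  rotation=[
    [0, 0, 0],
    [0, 0, 0],
    [0, 0, 0],
    [0, 0, 0],
    [0, 0, 0],
  ],
  jaw=[2, 2, 2, 2, 2],
)

```text
time: 24.3
tcp_pos: [0.4995, -0.4093, 0.0877]
ee_rot: [0.707, 0.707, -0.0, 0.0]
force: [-3.5, 2.3, 6.6]
grip_width: 0.296
```

```bash
python3 -c "
from pl import *
rep();where()"
```

```text
t 24.3 p [ 0.4995 -0.4093  0.0877] x [ 0.001  1.    -0.   ] y [ 1.e+00 -7.e-04  1.e-04] z [ 1.e-04 -2.e-04 -1.e+00] F [-3.47  2.34  6.56] M [0.34 0.49 0.05] w 26.0
th 0.0001 T [ 0.4995 -0.4083  0.0377] l 19.99 D 36.29 dy -0.0
```

Fz has risen by about 9 N, so the collar is on the rim. I ease off and look before releasing.

Emit:
send_rows(
  xyz=[
    [0, 0, -0.02],
    [0, 0, -0.04],
    [0, 0, -0.05],
    [0, 0, -0.05],
    [0, 0, -0.05],
  ],
  rotation=[
    [0, 0, 0],
    [0, 0, 0],
    [0, 0, 0],
    [0, 0, 0],
    [0, 0, 0],
  ],
  jaw=[2, 2, 2, 2, 2],
)

```text
time: 24.8
tcp_pos: [0.4995, -0.4093, 0.0877]
ee_rot: [0.707, 0.707, -0.0, 0.0]
force: [-2.0, 2.9, 5.5]
grip_width: 0.292
```

```bash
python3 -c "
from pl import *
rep();where()
s=ctrl.camera('side')
cv2.imwrite('pics/c15.png',cv2.resize(s[190:260,330:410],None,fx=8,fy=8,interpolation=2))"
```

```text
t 24.8 p [ 0.4995 -0.4093  0.0877] x [ 0.001  1.    -0.   ] y [ 1.e+00 -6.e-04  0.e+00] z [ 0.e+00 -1.e-04 -1.e+00] F [-2.    2.91  5.55] M [ 0.31  0.47 -0.01] w 25.6
th 0.0 T [ 0.4995 -0.4083  0.0377] l 20.01 D 36.3 dy 0.01
```

View pics/c15.png

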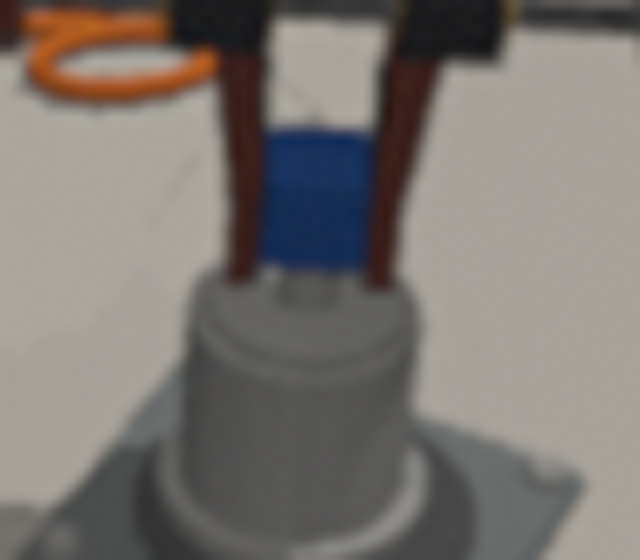

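The collar sits flush on the rim, with no gap along crop row 365. Releasing slowly.

Emit:
send_rows(
  xyz=[
    [0, 0, 0],
    [0, 0, 0],
    [0, 0, 0],
    [0, 0, 0],
    [0, 0, 0],
  ],
  rotation=[
    [0, 0, 0],
    [0, 0, 0],
    [0, 0, 0],
    [0, 0, 0],
    [0, 0, 0],
  ],
  jaw=[2.7, 3, 4, 5, 6],
)

```text
time: 25.35
tcp_pos: [0.4995, -0.4093, 0.0873]
ee_rot: [0.707, 0.707, -0.0, 0.0]
force: [-0.3, -0.2, -0.6]
grip_width: 0.58
```

Emit:
send_rows(
  xyz=[
    [0, 0, 0],
    [0, 0, 0],
    [0, 0, -0.3],
    [0, 0, -1],
    [0, 0, -2],
  ],
  rotation=[
    [0, 0, 0],
    [0, 0, 0],
    [0, 0, 0],
    [0, 0, 0],
    [0, 0, 0],
  ],
  jaw=[6, 6, 6, 6, 6],
)

```text
time: 25.85
tcp_pos: [0.4993, -0.4091, 0.1078]
ee_rot: [0.707, 0.707, -0.0, -0.0]
force: [0.0, -1.0, 0.2]
grip_width: 0.681
```

```bash
python3 -c "
from pl import *
rep()
s=ctrl.camera('side')
cv2.imwrite('pics/c16.png',cv2.resize(s[170:260,320:420],None,fx=6,fy=6,interpolation=2))"
```

```text
t 25.85 p [ 0.4993 -0.4091  0.1078] x [0.001 1.    0.   ] y [ 1.e+00 -7.e-04 -5.e-04] z [-5.e-04  4.e-04 -1.e+00] F [ 0.02 -0.97  0.19] M [-0.06  0.08  0.03] w 59.8
```

View pics/c16.png

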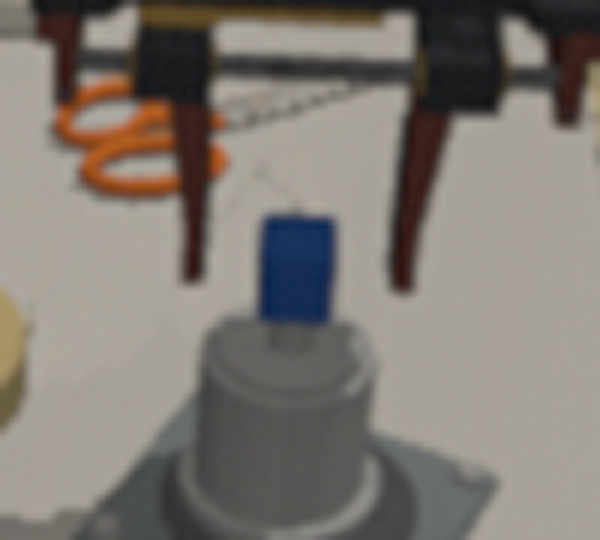

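Released, and the plunger stands seated. I raise the arm, pull back and check everything.

Emit:
send_rows(
  xyz=[
    [0, 0, -4],
    [0, 0, -8],
    [0, 0, -12],
    [1, 0, -13],
    [5, 0, -13],
  ],
  rotation=[
    [0, 0, 0],
    [0, 0, 0],
    [0, 0, 0],
    [0, 0, 0],
    [0, 0, 0],
  ],
  jaw=[6, 6, 6, 6, 6],
)

```text
time: 26.4
tcp_pos: [0.5008, -0.3619, 0.2405]
ee_rot: [0.708, 0.706, 0.0, 0.004]
force: [0.2, 0.3, -0.3]
grip_width: 0.684
```

Emit:
send_rows(
  xyz=[
    [4.5, -1, 0],
    [9, -2, 0],
    [13.5, -3, 0],
    [18, -4, 0],
    [22, -5, 0],
  ],
  rotation=[
    [0, 0, 0],
    [0, 0, 0],
    [0, 0, 0],
    [0, 0, 0],
    [0, 0, 0],
  ],
  jaw=[6, 6, 6, 6, 6],
)

```text
time: 26.9
tcp_pos: [0.4484, -0.137, 0.2372]
ee_rot: [0.707, 0.707, -0.0, -0.0]
force: [0.1, 0.8, 1.2]
grip_width: 0.678
```

```bash
python3 -c "
from pl import *
from fit import fit
rep()
t=ctrl.camera('top');cv2.imwrite('pics/top9.png',t)
s=ctrl.camera('side');cv2.imwrite('pics/side9.png',s)
cv2.imwrite('pics/c17.png',np.hstack([cv2.resize(s[190:270,320:420],None,fx=4,fy=4,interpolation=2),cv2.resize(t[250:330,345:445],None,fx=4,fy=4,interpolation=2)]))
print(fit('top',t,.078,[(.026,1)],(.4995,-.408),.012)[1:])
t0=cv2.imread('pics/top0.png');d=cv2.absdiff(t,t0).max(2)
print('tape diff',d[150:245,385:475].mean(),'clock',d[120:195,330:400].mean(),'ref',d[80:200,240:330].mean())
"
```

```text
t 26.9 p [ 0.4484 -0.137   0.2372] x [0.001 1.    0.   ] y [ 1.e+00 -6.e-04 -4.e-04] z [-4.e-04  3.e-04 -1.e+00] F [0.06 0.77 1.17] M [-0.08  0.11 -0.03] w 59.5
(array([ 0.4893094 , -0.39705992]), np.float64(9.30468323571147))
tape diff 12.476374269005849 clock 12.842285714285714 ref 13.282685185185185
```

View pics/c17.png

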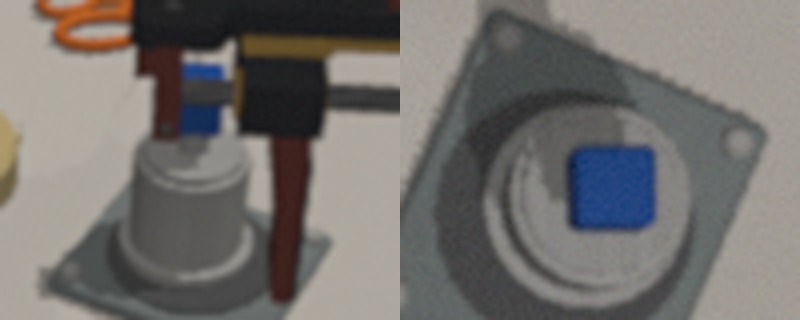

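View pics/top9.png

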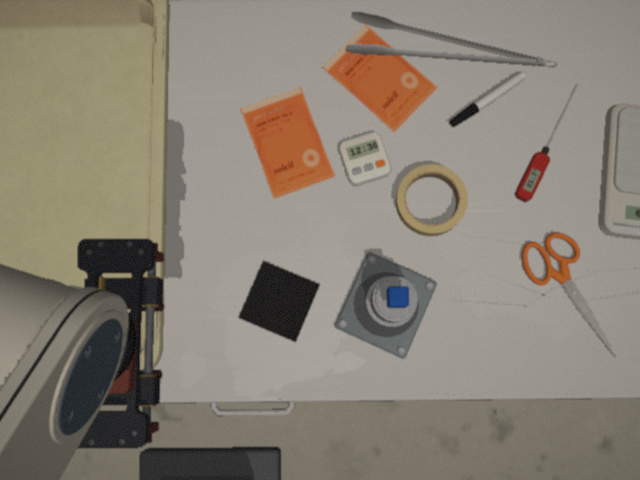

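The top view shows the plunger centred in the cylinder, with the blue grip at (398, 297). The tape at (432, 200) and the timer at (364, 157) have not moved. The arm is clear, so I hand in.

```bash
python3 -c "
from pl import *
print(proj('top',[.4995,-.4083,.124]))
s=ctrl.sense();print(abs(s['joint_velocities']).max())
ctrl.job_done()"
```

```text
[399.69287635 296.18043098]
0.06467341609840385
the job is handed in; nothing more can be done
```

The plunger is in the cylinder with its collar flat on the rim. I let it go and handed the job in at about 27 s.

**What I did:** I took the plunger by the blue grip and leaned it about 23°. I started the piston's lower edge in the mouth and felt for the bore walls, with readings of about 2 N sideways and 6 N ahead. I then straightened it and slid it down freely until the vertical force rose by about 9 N. After that I eased off, opened the jaws and drew back.

**Checks that passed:**
- **Seating:** the side pictures show no gap under the collar. From above, the grip is at pixel (398, 297), against about (400, 296) expected.
- **Bystanders:** the tape roll and the timer look unmoved compared with the first picture.
- **Arm:** it stands clear of everything. No force reading I took came near the limits.

**Checks that disagreed:**
- **Piston height:** the piston's underside was about 4 mm higher than I first reckoned. I found this from the unexpectedly wide sideways play and corrected for it.
- **Collar circle fit:** the last fit in the top picture failed. It gave a weak match about 15 mm off, at the edge of its search range, so I relied on the pictures and the seating force instead.

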